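# Stack component trays to the height gauge

### The job

Build the started stack of component trays on the gauge's base plate: take spare trays and lay them squarely on the one already there until the rim of the top tray is level with the green band of the gauge's flag, and stop there, neither below the green nor up in the red. The parts lie loose in the trays, so keep every tray level and set it down without dropping it; leave the gauge's flag where it is set and the mouse, multimeter and bottle in their places.

Things in the scene. Friction and masses are not known exactly. Their poses are not given: they have to be found in the camera images.
- tray1_c (a point): centre (half-way up, 9 mm above the foot, 9 mm below the rim) of a black plastic component tray 120 mm long (y) x 56 mm wide (x) x 18 mm high, about 130 g, z up; eight pockets with blue and silver modules below the rim. Flat foot and rim: trays just lie on one another, nothing interlocks. This one is the bottom of the started stack and lies on the gauge's base plate.
- tray2_c (a point): centre (half-way up, 9 mm above the foot, 9 mm below the rim) of a black plastic component tray 120 mm long (y) x 56 mm wide (x) x 18 mm high, about 130 g, z up; eight pockets with blue and silver modules below the rim. Flat foot and rim: trays just lie on one another, nothing interlocks. A spare, lying singly on the bench.
- tray3_c (a point): centre (half-way up, 9 mm above the foot, 9 mm below the rim) of a black plastic component tray 120 mm long (y) x 56 mm wide (x) x 18 mm high, about 130 g, z up; eight pockets with blue and silver modules below the rim. Flat foot and rim: trays just lie on one another, nothing interlocks. A spare, lying singly on the bench.
- tray4_c (a point): centre (half-way up, 9 mm above the foot, 9 mm below the rim) of a black plastic component tray 120 mm long (y) x 56 mm wide (x) x 18 mm high, about 130 g, z up; eight pockets with blue and silver modules below the rim. Flat foot and rim: trays just lie on one another, nothing interlocks. A spare, lying singly on the bench.
- band (a point): centre of the green band (22 mm high, 11 mm either way) on the gauge's upright flag, 4 mm thick, 40 mm long; above the green 10 mm of red, below it a 4 mm white edge. z up; y points from stack to upright. Set at a different height each time, held by friction. Green being 22 mm high and a tray 18 mm, one to three trays on top of the first always bring the rim into the green.
- stand: the height gauge: aluminium base plate 110 (x) x 235 mm (y), 10 mm thick, bolted down; 20 mm square upright 185 mm tall, 124 mm along +y from the origin, with the black slide that carries the flag. Origin on the bench under the middle of the stack (within 5 mm); y points to the upright. The flag's free end is 70 mm from it, 10 mm clear of a tray's end.
- mouse: white computer mouse, 100 x 60 x 34 mm, lying on the bench near the spare trays; origin at the middle of its underside, x along its length. A bystander.
- multimeter: orange and black hand multimeter lying on its back, 180 x 85 x 52 mm; origin at the middle of its underside, x along its length. A bystander.
- flux_bottle: white plastic bottle with a blue cap, 52 mm across, 115 mm tall, standing; origin at the middle of its underside. A bystander.
There are look-alikes about, which are no part of the job. Leave any orange, turquoise or white look-alike of the part that bears tray2_c alone.

How it is judged:
By the outcome, as a careful person would: the job done as asked, in the order asked, and still so for the second after the job is handed in, with the robot touching nothing.
It also fails if it takes over 64 s, if anything falls off the work surface, if the arm or the gripper's body presses on something with over 40 N, if the wrist force passes 120 N, or if a joint passes its speed limit or range.

### The arm

A 7-joint arm with a two-finger parallel gripper is mounted at the origin on the work surface. World frame = base frame: x ahead of the robot, y to its left, z up, the work surface at z = 0. Lengths are in m, angles in rad, forces in N, time in s.
With the tool pointing down it reaches from about 0.425 to 0.925 m from the base axis. Payload 6.8 kg.
Tool frame: the origin (TCP) lies at the very end of the fingers, on their centre line; the grasp point (between the pads) lies 19 mm behind it; z points along the fingers, y is the direction in which the jaws open and shut (so a half turn about z gives the same grasp; the last joint's range is limited). The gripper opens to 85 mm and grips with 20 to 120 N. Pads are 22 mm wide; open, the fingers measure 114 mm over their backs; the gripper's body (76 mm by 85 mm) begins 54 mm behind the grasp point. The pads swing forward as they close: fully open they stand 13 mm farther back than shut.
Start: joints at [-1.222, 0.477, 0.022, 1.555, -0.011, 1.109, -0.083], TCP at [0.298, 0.606, 0.231] pointing down, gripper open.
Joint ranges: [-2.96, 2.96], [-0.34, 2.1], [-1.41, 1.46], [0.24, 2.44], [-1.37, 4.51], [0.17, 1.92], [-2.96, 2.96]. Speed limits (rad/s): [2.39, 2.39, 3.14, 3.14, 3.14, 3.14, 3.14].

### API

Orientations are given as a rotation vector (axis times angle).
In Python, from bench import monitor, viewer, job gives the robot as it stands. The module is installed in compiled form; this text tells all that it offers.
- The arm moves only by the tool drive_tool, never from a script. Its argument "commands" is a list of rows, each an object with "linear": the shift along the tool's x, y, z in m, a list of three; "dr": the turn, a rotation vector about the tool's x, y, z in degrees, a list of three; "jaw": the closure, from 0 (fully open) to 1 (shut). A call has 1 to 8 rows; each row shifts and turns the pose as measured when the row begins, along the tool's axes as they then stand; what a row does not reach is not made up. A row lasts 1/8 s, in which the tool goes at most 62.5 mm and 10.7 degrees, less where a joint would pass 70% of its speed; a pose out of reach is approached as far as the arm can. A call is refused whole if a number of a shift passes 0.0625 or a number of a turn 10.7, either way. A call with a gripper value outside its range is refused whole. The fingers move at their own pace and stop on an object; "force" is the grip in N (left out, the last holds). Time passes only in rows, so rows that do not move let the fingers close. It gives the time, the measured TCP pose, the force and the opening at its end, in the units of the state.
- monitor.get_obs(): the state, without advancing time (a new reading comes with each control period).
- viewer.grab_frame(name): name is "side" or "top" or "wrist"; returns the picture (400x640x3 uint8, red, green, blue); there is no depth.
- viewer.calibration(name): a dict with "K" (3x3 intrinsics, pixels), "R" (3x3) and "t" (3): a world point X has camera coordinates R X + t. Camera axes: x right, y down, z forward; pixel columns grow to the right and rows downward; lengths in m; the calibration is good to about 2 mm. A picture is of the moment at which its call begins: read the wrist's pose just before it. calibration takes no time and is no camera call; for the wrist camera it gives the pose at the moment of the call.
- job.hand_in(): hands the job in, once; it reports no verdict.
The state is a dict: "clock": time; "joints": joint angles; "qvel": joint speeds; "tau": joint torques, N m; "tcp_pos": TCP position; "orientation": TCP orientation; "contact_force": force on the tool from outside, world axes, zero at the start; "moment": the same for the moment, N m; "grip_width": finger opening in m.
Only numpy, scipy, OpenCV 4.12 (cv2) and the standard library are available. Lean on these libraries where they do the work, as an engineer would, in place of code of your own. Each camera call takes 0.05 s, during which the arm holds its last target.

## Working session

There is one attempt and no reset: what is moved stays moved. The work goes in short steps, Python scripts to look and compute and a tool call to move; the robot and the scene stay as the last step left them, time stands still between calls to the robot, and variables do not carry over. Pictures are saved under pics/ and viewed, and the job is handed in when it is done.

Besides the shell and the picture viewer there is one more tool, called after "Emit:" in YAML: its name, and indented under it one key for each argument. drive_tool: Moves the arm, as the interface text tells. Its arguments: {"type":"object","properties":{"commands":{"type":"array"},"force":{"type":"number"}},"required":["commands"]}

```bash
mkdir -p pics; python3 - <<'E'
from bench import monitor, viewer
import cv2
o=monitor.get_obs()
for k,v in o.items(): print(k,v)
for n in ["side","top","wrist"]:
    c=viewer.calibration(n); print(n,c)
    im=viewer.grab_frame(n); cv2.imwrite(f"pics/{n}0.png",im[:,:,::-1])
E
```

```text
clock 0.0
joints [-1.22211785  0.47776405  0.02234354  1.55648796 -0.0115106   1.109306
 -0.0830957 ]
qvel [-1.62696328e-04 -3.51748519e-05 -8.24284340e-04 -2.35878215e-04
  1.14869305e-03 -3.57828896e-04  1.44482502e-03]
tau [ 7.76023280e-04 -5.96461916e+01  1.60837445e+00 -2.81187737e+01
  1.25175508e-02  9.59345314e-03  1.67953476e-05]
tcp_pos [0.29745922 0.6052408  0.23033456]
orientation [-7.11191904e-01 -3.05973540e+00  2.84948232e-03]
contact_force [-1.12026379 -0.85460995  0.33755701]
moment [-0.01327666  0.01871553 -0.03089798]
grip_width 0.08537911767872164
side {'K': array([[514.3980695 ,   0.        , 318.29873624],
       [  0.        , 514.3980695 , 202.08770166],
       [  0.        ,   0.        ,   1.        ]]), 'R': array([[ 0.81471154, -0.57985499, -0.003648  ],
       [-0.36948524, -0.51426737, -0.77395719],
       [ 0.44690689,  0.63189973, -0.63322742]]), 't': array([-0.53080363,  0.2462482 ,  1.17718964])}
top {'K': array([[412.54296822,   0.        , 326.60724569],
       [  0.        , 412.54296822, 200.68296915],
       [  0.        ,   0.        ,   1.        ]]), 'R': array([[-0.01568687, -0.99987185,  0.00319449],
       [-0.99755205,  0.01543257, -0.06820374],
       [ 0.0681457 , -0.00425657, -0.9976663 ]]), 't': array([-0.03069241,  0.63072825,  1.42739053])}
wrist {'K': array([[329.65425705,   0.        , 320.05934809],
       [  0.        , 329.65425705, 200.84740478],
       [  0.        ,   0.        ,   1.        ]]), 'R': array([[ 0.44159884,  0.89720838, -0.00275416],
       [ 0.85695657, -0.42087407,  0.29747344],
       [ 0.26573651, -0.13372413, -0.95472612]]), 't': array([-0.67397797, -0.03897561,  0.3798735 ])}
```

View pics/side0.png

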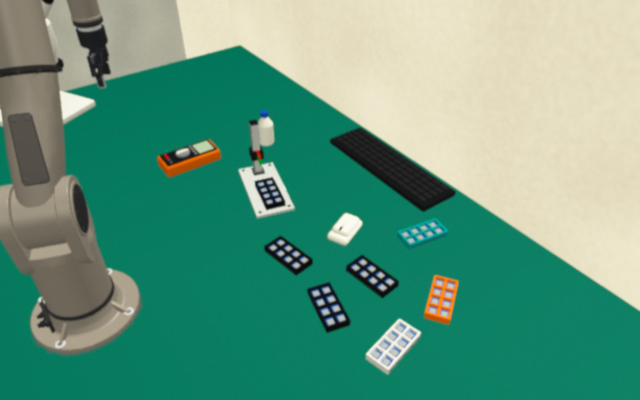

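View pics/top0.png

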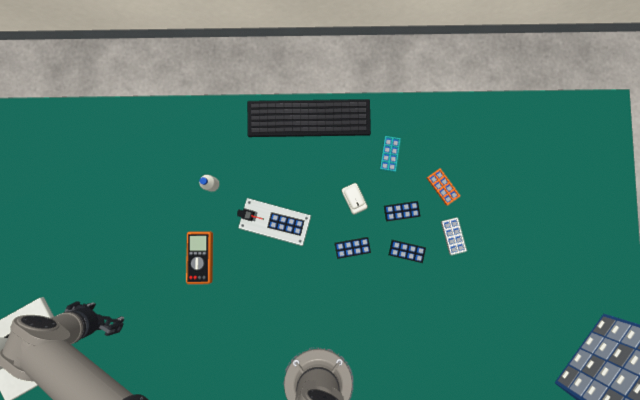

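View pics/wrist0.png

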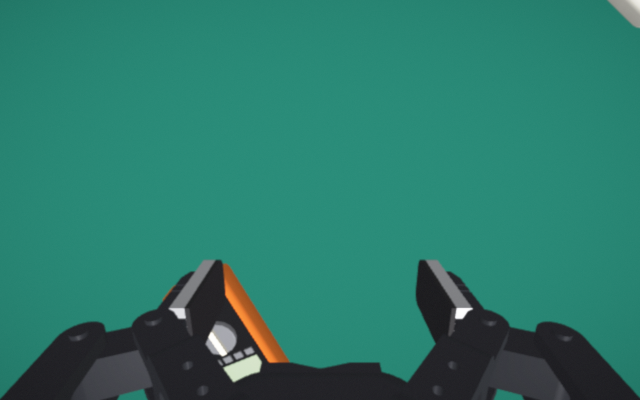

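```bash
cat > h.py <<'E'
import numpy as np, cv2
from scipy.spatial.transform import Rotation as Rn
from bench import monitor, viewer, job
def ray(c,u,v):
    K,R,t=c['K'],c['R'],c['t']
    d=R.T@np.linalg.solve(K,[u,v,1.0]); return -R.T@t,d
def onz(c,u,v,z):
    o,d=ray(c,u,v); return o+d*(z-o[2])/d[2]
def proj(c,X):
    p=c['K']@(c['R']@np.asarray(X,float)+c['t']); return p[:2]/p[2]
def rect(c,m,z):
    """min area rect of mask blob in plane z: centre, long-axis angle, sizes"""
    cs,_=cv2.findContours(m,cv2.RETR_EXTERNAL,cv2.CHAIN_APPROX_NONE)
    k=max(cs,key=cv2.contourArea)[:,0,:]
    P=np.array([onz(c,u,v,z)[:2] for u,v in k],np.float32)
    b=cv2.boxPoints(cv2.minAreaRect(P*1000))/1000
    e1,e2=b[1]-b[0],b[2]-b[1]
    l=e1 if np.hypot(*e1)>np.hypot(*e2) else e2
    return b.mean(0),np.degrees(np.arctan2(l[1],l[0]))%180,sorted([np.hypot(*e1),np.hypot(*e2)])
E
python3 - <<'E'
from h import *
c=viewer.calibration('top'); im=cv2.imread('pics/top0.png')
hsv=cv2.cvtColor(im,cv2.COLOR_BGR2HSV)
b,g,r=[im[:,:,i].astype(int) for i in range(3)]
m=((g-np.maximum(b,r)<25)).astype(np.uint8)*255
for n,(u,v),z in [('A',(402,211),.018),('B',(352,248),.018),('C',(407,251),.018),('mouse',(354,198),.03),('plate',(275,222),.01)]:
    num,l=cv2.connectedComponents(m); k=(l==l[v,u]).astype(np.uint8)*255
    print(n,rect(c,k,z))
d=((hsv[:,:,2]<95)|((b-r)>40)&(g-b<10)).astype(np.uint8); d[:, :266]=0; d[:,308:]=0; d[:208]=0;d[242:]=0
d[m==0]=0
num,l,st,_=cv2.connectedComponentsWithStats(d); i=1+np.argmax(st[1:,4]); k=(l==i).astype(np.uint8)*255
k=cv2.morphologyEx(k,cv2.MORPH_CLOSE,np.ones((5,5)))
print('stack',rect(c,k,.028))
cv2.imwrite('pics/a.png',cv2.resize(im[120:290,180:480],None,fx=2.6,fy=2.6,interpolation=cv2.INTER_CUBIC))
s=cv2.imread('pics/side0.png'); cv2.imwrite('pics/b.png',cv2.resize(s[100:230,220:320],None,fx=4.5,fy=4.5,interpolation=cv2.INTER_CUBIC))
o=monitor.get_obs(); print(Rn.from_rotvec(o['orientation']).as_matrix().round(3))
w=viewer.calibration('wrist'); cc=-w['R'].T@w['t']; print('cam in tool',Rn.from_rotvec(o['orientation']).as_matrix().T@(cc-o['tcp_pos']))
E
```

```text
A (array([ 0.65654683, -0.01933286], dtype=float32), np.float32(89.20621), [np.float32(1.4135698), np.float32(2.3270829)])
B (array([ 0.65654683, -0.01933286], dtype=float32), np.float32(89.20621), [np.float32(1.4135698), np.float32(2.3270829)])
C (array([ 0.65654683, -0.01933286], dtype=float32), np.float32(89.20621), [np.float32(1.4135698), np.float32(2.3270829)])
mouse (array([ 0.6555111 , -0.01945716], dtype=float32), np.float32(89.20621), [np.float32(1.4018644), np.float32(2.3078134)])
plate (array([ 0.6572374 , -0.01924977], dtype=float32), np.float32(89.20621), [np.float32(1.4213732), np.float32(2.3399296)])
stack (array([0.55196387, 0.10406078], dtype=float32), np.float32(75.11933), [np.float32(0.05222548), np.float32(0.11766991)])
[[-0.897  0.441 -0.001]
 [ 0.441  0.897 -0.001]
 [-0.    -0.001 -1.   ]]
cam in tool [ 0.07537364  0.00034364 -0.14198527]
```

View pics/a.png

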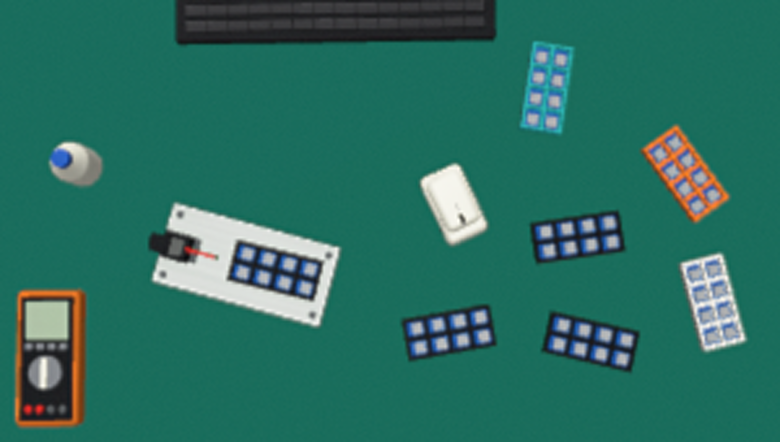

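View pics/b.png

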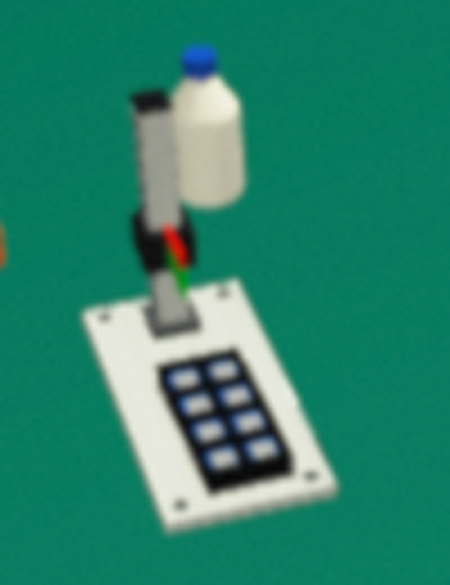

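```bash
python3 - <<'E'
from h import *
c=viewer.calibration('top'); im=cv2.imread('pics/top0.png')
b,g,r=[im[:,:,i].astype(int) for i in range(3)]
print(im[230,330],im[211,402],im[211,386:420:3].tolist())
m=((g-r<45)|(g-b<-5)).astype(np.uint8)*255; m[:140]=0;m[290:]=0
for n,(u,v),z in [('A',(402,211),.018),('B',(352,248),.018),('C',(407,251),.018),('mouse',(354,198),.015),('plate',(275,222),.01)]:
    w=np.zeros_like(m); s=45 if n=='plate' else 24; w[v-s:v+s,u-s:u+s]=m[v-s:v+s,u-s:u+s]
    num,l,st,_=cv2.connectedComponentsWithStats(w); i=1+np.argmax(st[1:,4]); k=(l==i).astype(np.uint8)*255
    print(n,rect(c,k,z))
s=cv2.imread('pics/side0.png'); cs=viewer.calibration('side')
# band: candidate points near flag, height vs pixel
th=np.radians(75.1+0); y=np.array([np.cos(th),np.sin(th)]); S=np.array([.552,.104])
print('upright',S+.124*y, 'flagend',S+.07*y)
for z in np.arange(.03,.14,.01): print(z.round(3),proj(cs,[*(S+.07*y),z]).round(1),proj(cs,[*(S+.11*y),z]).round(1))
sb=s.astype(int); 
ys,xs=np.where((sb[:,:,2]>150)&(sb[:,:,1]<60)&(np.arange(640)[None]<290)&(np.arange(400)[:,None]<170)&(np.arange(640)[None]>240)); print('red',sorted(zip(ys,xs)))
for v in range(148,172): print(v,[tuple(s[v,u][::-1].tolist()) for u in range(255,264)])
E
```

```text
[ 93 111  27] [26 26 27] [[105, 60, 28], [149, 114, 96], [95, 68, 46], [71, 43, 27], [56, 38, 28], [33, 25, 22], [69, 43, 27], [103, 74, 60], [47, 31, 24], [154, 124, 105], [182, 170, 164], [48, 55, 26]]
A (array([ 0.5910782, -0.3038921], dtype=float32), np.float32(97.2399), [np.float32(0.05616604), np.float32(0.12165583)])
B (array([ 0.46541005, -0.12779506], dtype=float32), np.float32(99.172325), [np.float32(0.056934796), np.float32(0.119146615)])
C (array([ 0.45049578, -0.31792852], dtype=float32), np.float32(75.90955), [np.float32(0.05626122), np.float32(0.12241162)])
mouse (array([ 0.63831   , -0.13795865], dtype=float32), np.float32(24.109179), [np.float32(0.06290427), np.float32(0.103302345)])
plate (array([0.5629878 , 0.15318884], dtype=float32), np.float32(73.86027), [np.float32(0.11337292), np.float32(0.25507954)])
upright [0.58388447 0.22383063] flagend [0.5699993  0.17164633]
0.03 [262.2 176.4] [258.5 169.1]
0.04 [261.9 173.7] [258.3 166.4]
0.05 [261.7 170.9] [258.  163.6]
0.06 [261.4 168.2] [257.8 160.9]
0.07 [261.2 165.4] [257.5 158.1]
0.08 [260.9 162.5] [257.2 155.3]
0
[... 3449 characters left out ...]
141), (148, 156, 137), (148, 155, 136), (161, 165, 152), (202, 206, 192)]
168 [(133, 135, 125), (150, 152, 141), (154, 156, 144), (154, 156, 144), (154, 157, 144), (150, 153, 139), (137, 140, 130), (134, 136, 128), (176, 179, 168)]
169 [(130, 132, 122), (148, 150, 138), (153, 155, 143), (153, 155, 143), (151, 154, 142), (148, 151, 138), (134, 137, 127), (115, 118, 112), (150, 153, 143)]
170 [(123, 125, 117), (142, 146, 133), (147, 150, 138), (146, 149, 137), (140, 141, 132), (135, 138, 128), (123, 127, 118), (104, 107, 103), (124, 127, 121)]
171 [(109, 110, 105), (125, 127, 119), (128, 131, 122), (124, 126, 118), (116, 118, 112), (109, 113, 106), (100, 102, 96), (91, 93, 90), (101, 104, 99)]
```

```bash
python3 - <<'E'
import cv2,numpy as np
s=cv2.imread('pics/side0.png');t=cv2.imread('pics/top0.png')
f=lambda a:cv2.resize(a,(400,400),interpolation=cv2.INTER_CUBIC)
cv2.imwrite('pics/c.png',np.hstack([f(s[10:100,40:130]),f(t[280:370,50:140])]))
E
```

```text
(no output)
```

View pics/c.png

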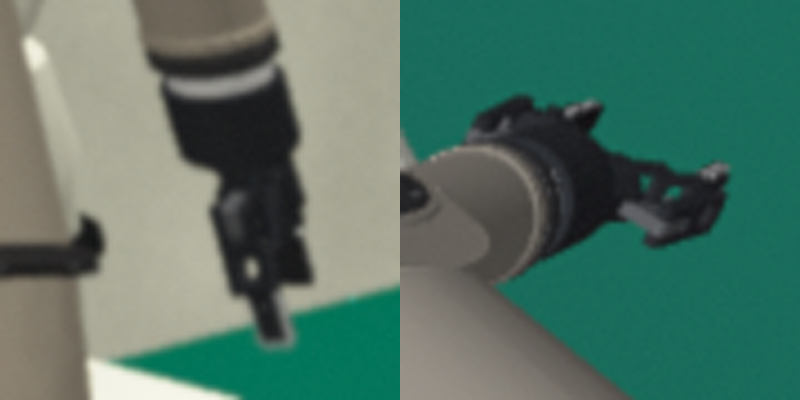

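Emit:
drive_tool:
  commands:
    - {"linear": [-0.039,-0.045,0],"dr": [0,0,0],"jaw": 0}
    - {"linear": [-0.039,-0.045,0],"dr": [0,0,0],"jaw": 0}
    - {"linear": [-0.039,-0.045,0],"dr": [0,0,0],"jaw": 0}
    - {"linear": [-0.039,-0.045,0],"dr": [0,0,0],"jaw": 0}
    - {"linear": [-0.039,-0.045,0],"dr": [0,0,0],"jaw": 0}
    - {"linear": [-0.039,-0.045,0],"dr": [0,0,0],"jaw": 0}
    - {"linear": [-0.039,-0.045,0],"dr": [0,0,0],"jaw": 0}
    - {"linear": [-0.039,-0.045,0],"dr": [0,0,0],"jaw": 0}
  force: 40

```text
clock: 1.15
tcp_pos: [0.4204, 0.1349, 0.2286]
orientation: [-0.698, -3.062, 0.001]
contact_force: [0.5, -1.0, -0.3]
grip_width: 0.0852
```

```bash
cat >> h.py <<'E'
def wsnap(name):
    c=viewer.calibration('wrist'); im=viewer.grab_frame('wrist')[:,:,::-1].copy()
    cv2.imwrite(f'pics/{name}.png',im); np.savez(f'pics/{name}.npz',**{k:np.asarray(c[k]) for k in 'KRt'})
    return c,im
def st():
    o=monitor.get_obs(); M=Rn.from_rotvec(o['orientation']).as_matrix()
    print('t',o['clock'],'tcp',o['tcp_pos'].round(4),'xaz',np.degrees(np.arctan2(M[1,0],M[0,0])).round(2),'z',M[:,2].round(4),'F',np.round(o['contact_force'],1),'w',round(o['grip_width'],4),'q',np.round(o['joints'],2))
    return o,M
E
python3 -c "
from h import *
st(); wsnap('w1')"
```

```text
t 1.15 tcp [0.4204 0.1349 0.2286] xaz 154.31 z [-1.4e-03 -4.0e-04 -1.0e+00] F [ 0.5 -1.  -0.3] w 0.0852 q [-0.68  0.09  0.24  2.1  -0.03  0.96  0.7 ]
```

View pics/w1.png

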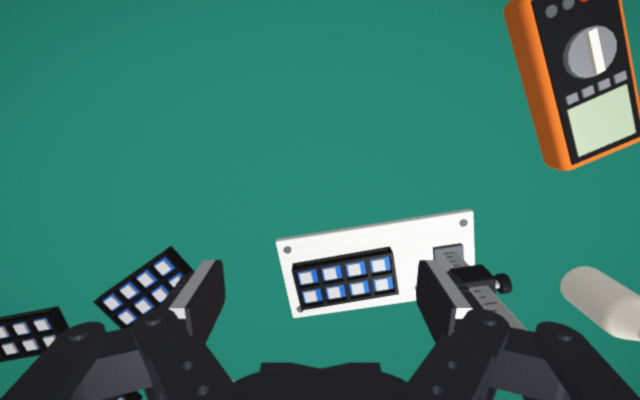

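```bash
python3 -c "
import cv2
s=cv2.imread('pics/w1.png')
cv2.imwrite('pics/d.png',cv2.resize(s[205:335,265:465],None,fx=4,fy=4,interpolation=cv2.INTER_CUBIC))"
```

```text
(no output)
```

View pics/d.png

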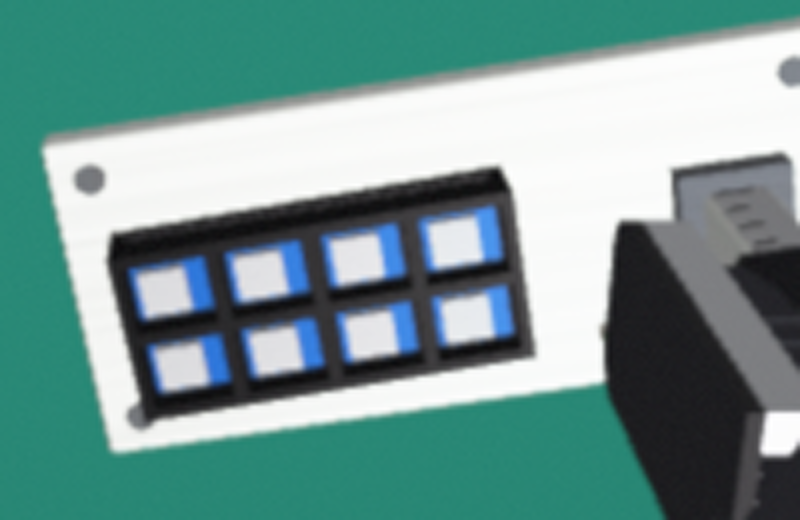

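```bash
python3 - <<'E'
from h import *
c=dict(np.load('pics/w1.npz'))
P=[onz(c,265+u/4-.4,205+v/4-.4,.028)[:2] for u,v in [(111,258),(507,190),(533,353),(143,417)]]
P=np.array(P); print(P.round(4), P.mean(0))
for i in range(4):
    e=P[(i+1)%4]-P[i]; print(np.hypot(*e).round(4),(np.degrees(np.arctan2(e[1],e[0]))%90).round(2))
# plate front edge bottom
for a,b in [((43,140),(800,22)),((112,452),(600,385))]:
    A,B=[onz(c,265+u/4-.4,205+v/4-.4,.01) for u,v in (a,b)]; e=B-A; print(np.degrees(np.arctan2(e[1],e[0])))
E
```

```text
[[0.5092 0.0561]
 [0.5388 0.168 ]
 [0.5918 0.1549]
 [0.5614 0.0402]] [0.55028529 0.10480905]
0.1158 75.16
0.0545 76.08
0.1187 75.15
0.0545 73.09
73.87268628088154
73.49659990643497
```

```bash
cat >> h.py <<'E'
import json
def plan(waypoints,vmax=.0575,wmax=10,jaw=0,p0=None,level=True):
    """waypoints: list of (x,y,z,xaz[,n]); prints rows as json; turn about tool z; sign chosen shortest unless xaz beyond"""
    o,M=st(); p=np.array(o['tcp_pos']); a=np.degrees(np.arctan2(M[1,0],M[0,0]))
    # first-row tilt fix
    z=M.T@np.array([0,0,-1.]); tilt=np.degrees(np.cross([0,0,1],z)) if level else np.zeros(3)
    rows=[]; first=True
    for w in waypoints:
        tgt=np.array(w[:3]); d=tgt-p; da=w[3]-a
        if abs(da)>200: da-=360*np.sign(da)
        n=w[4] if len(w)>4 else int(max(1,np.ceil(np.linalg.norm(d)/vmax),np.ceil(abs(da)/wmax)))
        for i in range(n):
            r=np.radians(a); X=np.array([np.cos(r),np.sin(r),0]); Y=np.array([np.sin(r),-np.cos(r),0])
            s=d/n; rows.append({"linear":[round(float(s@X),4),round(float(s@Y),4),round(float(-s[2]),4)],"dr":[round(float(tilt[0]),2),round(float(tilt[1]),2),round(float(-da/n),2)] if first else [0,0,round(float(-da/n),2)],"jaw":jaw})
            first=False; a+=da/n
        p=tgt
    for i in range(0,len(rows),8): print(json.dumps(rows[i:i+8]))
E
python3 -c "
from h import *
plan([(.4654,-.1278,.12,99.2)])"
```

```text
t 1.2 tcp [0.4218 0.1265 0.2285] xaz 153.76 z [-0.0015 -0.0038 -1.    ] F [ 0.4 -6.7 -0.3] w 0.0852 q [-0.67  0.08  0.25  2.1  -0.02  0.96  0.71]
[{"linear": [-0.0253, -0.0348, 0.0181], "dr": [-0.23, 0.02, 9.09], "jaw": 0}, {"linear": [-0.0304, -0.0304, 0.0181], "dr": [0, 0, 9.09], "jaw": 0}, {"linear": [-0.0349, -0.0252, 0.0181], "dr": [0, 0, 9.09], "jaw": 0}, {"linear": [-0.0384, -0.0193, 0.0181], "dr": [0, 0, 9.09], "jaw": 0}, {"linear": [-0.041, -0.013, 0.0181], "dr": [0, 0, 9.09], "jaw": 0}, {"linear": [-0.0425, -0.0064, 0.0181], "dr": [0, 0, 9.09], "jaw": 0}]
```

Emit:
drive_tool:
  commands:
    - {"linear": [-0.0253,-0.0348,0.0181],"dr": [-0.2,0,9.1],"jaw": 0}
    - {"linear": [-0.0304,-0.0304,0.0181],"dr": [0,0,9.1],"jaw": 0}
    - {"linear": [-0.0349,-0.0252,0.0181],"dr": [0,0,9.1],"jaw": 0}
    - {"linear": [-0.0384,-0.0193,0.0181],"dr": [0,0,9.1],"jaw": 0}
    - {"linear": [-0.041,-0.013,0.0181],"dr": [0,0,9.1],"jaw": 0}
    - {"linear": [-0.0425,-0.0064,0.0181],"dr": [0,0,9.1],"jaw": 0}
    - {"linear": [0,0,0],"dr": [0,0,0],"jaw": 0}
    - {"linear": [0,0,0],"dr": [0,0,0],"jaw": 0}

```text
clock: 2.2
tcp_pos: [0.4645, -0.1359, 0.1175]
orientation: [2.075, 2.356, 0.005]
contact_force: [0.3, 0.3, -0.0]
grip_width: 0.0854
```

```bash
python3 -c "
from h import *
st(); wsnap('w2')"
```

```text
t 2.2 tcp [ 0.4645 -0.1359  0.1175] xaz 97.26 z [ 4.e-03  6.e-04 -1.e+00] F [ 0.3  0.3 -0. ] w 0.0854 q [-0.28  0.35  0.53  2.14 -0.27  0.71  0.55]
```

View pics/w2.png

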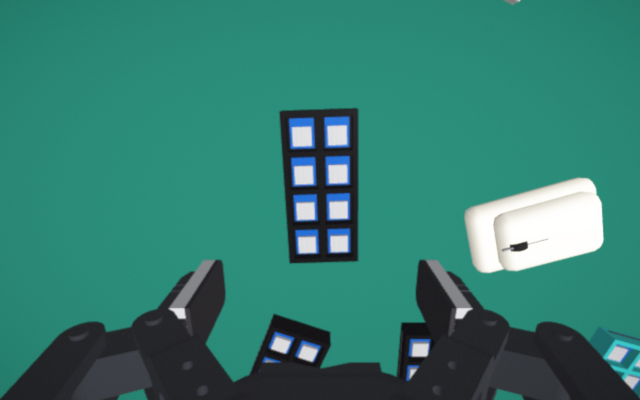

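```bash
cat >> h.py <<'E'
def tray(c,im,seed,z,bg='green'):
    b,g,r=[im[:,:,i].astype(int) for i in range(3)]
    m=((g-r<45)|(g-b<-5)).astype(np.uint8)*255
    n,l=cv2.connectedComponents(m); u,v=seed; k=(l==l[v,u]).astype(np.uint8)*255
    k=cv2.morphologyEx(k,cv2.MORPH_OPEN,np.ones((5,5)))
    R=rect(c,k,z); print('tray',R[0].round(4),round(float(R[1]),2),np.round(R[2],4)); return R
E
python3 -c "
from h import *
c=dict(np.load('pics/w2.npz')); im=cv2.imread('pics/w2.png')
tray(c,im,(318,180),.018)
plan([(.4654,-.1278,.05,99.2)])
"
```

```text
tray [ 0.4649 -0.1273] 99.14 [0.0551 0.1198]
t 2.25 tcp [ 0.4645 -0.1358  0.1176] xaz 97.28 z [ 4.2e-03  5.0e-04 -1.0e+00] F [-0.7 -0.8 -0.2] w 0.0855 q [-0.28  0.35  0.53  2.14 -0.27  0.71  0.55]
[{"linear": [0.0039, 0.0009, 0.0338], "dr": [0.24, -0.0, -0.96], "jaw": 0}, {"linear": [0.0039, 0.001, 0.0338], "dr": [0, 0, -0.96], "jaw": 0}]
```

Emit:
drive_tool:
  commands:
    - {"linear": [0.0042,0.001,0.0335],"dr": [0.2,0,-1],"jaw": 0}
    - {"linear": [0.0042,0.001,0.0335],"dr": [0,0,-1],"jaw": 0}
    - {"linear": [0,0,0.016],"dr": [0,0,0],"jaw": 0}
    - {"linear": [0,0,0.0],"dr": [0,0,0],"jaw": 0}

```text
clock: 2.75
tcp_pos: [0.4687, -0.1219, 0.0351]
orientation: [2.019, 2.403, 0.01]
contact_force: [-0.1, 0.2, 0.8]
grip_width: 0.0856
```

```bash
python3 -c "
from h import *
plan([(.465,-.1275,.01,99.2),(.465,-.1275,.002,99.2)])
"
```

```text
t 2.75 tcp [ 0.4687 -0.1219  0.0351] xaz 99.91 z [ 0.0065  0.0031 -1.    ] F [-0.1  0.2  0.8] w 0.0856 q [-0.2   0.5   0.41  2.18 -0.39  0.53  0.68]
[{"linear": [-0.0049, -0.0046, 0.0251], "dr": [0.4, -0.11, 0.71], "jaw": 0}, {"linear": [0.0, 0.0, 0.008], "dr": [0, 0, -0.0], "jaw": 0}]
```

Emit:
drive_tool:
  commands:
    - {"linear": [-0.0049,-0.0046,0.012],"dr": [0.4,-0.1,0.7],"jaw": 0}
    - {"linear": [0,0,0.008],"dr": [0,0,0],"jaw": 0}
    - {"linear": [0,0,0],"dr": [0,0,0],"jaw": 0}

```text
clock: 3.12
tcp_pos: [0.4664, -0.1282, 0.0157]
orientation: [2.036, 2.39, 0.003]
contact_force: [0.3, -0.3, 0.0]
grip_width: 0.0853
```

```bash
python3 -c "
from h import *
plan([(.465,-.1275,.002,99.2)])
"
```

```text
t 3.125 tcp [ 0.4664 -0.1282  0.0157] xaz 99.15 z [ 3.e-03 -3.e-04 -1.e+00] F [ 0.3 -0.3  0. ] w 0.0853 q [-0.17  0.54  0.38  2.18 -0.42  0.49  0.7 ]
[{"linear": [0.0009, -0.0012, 0.0137], "dr": [0.17, 0.04, -0.05], "jaw": 0}]
```

Emit:
drive_tool:
  commands:
    - {"linear": [0.0009,-0.0012,0.007],"dr": [0.2,0,0],"jaw": 0}
    - {"linear": [0,0,0.006],"dr": [0,0,0],"jaw": 0.2}
    - {"linear": [0,0,0],"dr": [0,0,0],"jaw": 0.3}
    - {"linear": [0,0,0],"dr": [0,0,0],"jaw": 1}
    - {"linear": [0,0,0],"dr": [0,0,0],"jaw": 1}
    - {"linear": [0,0,0],"dr": [0,0,0],"jaw": 1}
  force: 40

```text
clock: 3.88
tcp_pos: [0.4654, -0.1275, 0.0026]
orientation: [2.037, 2.391, -0.0]
contact_force: [0.0, 0.5, -0.9]
grip_width: 0.0549
```

```bash
python3 -c "
from h import *
st()
"
```

```text
t 3.875 tcp [ 0.4654 -0.1275  0.0026] xaz 99.13 z [ 3.e-04 -5.e-04 -1.e+00] F [ 0.   0.5 -0.9] w 0.0549 q [-0.16  0.56  0.36  2.18 -0.43  0.47  0.71]
```

Emit:
drive_tool:
  commands:
    - {"linear": [0,0,-0.01],"dr": [0,0,0],"jaw": 1}
    - {"linear": [0,0,-0.025],"dr": [0,0,0],"jaw": 1}
    - {"linear": [0,0,-0.04],"dr": [0,0,0],"jaw": 1}
    - {"linear": [0,0,-0.035],"dr": [0,0,0],"jaw": 1}
    - {"linear": [0,0,-0.015],"dr": [0,0,0],"jaw": 1}
    - {"linear": [0,0,0],"dr": [0,0,0],"jaw": 1}

```text
clock: 4.62
tcp_pos: [0.4646, -0.1273, 0.1326]
orientation: [-2.038, -2.39, 0.001]
contact_force: [0.2, -0.2, -1.7]
grip_width: 0.055
```

```bash
python3 -c "
from h import *
plan([(.551,.1045,.125,75.2)],vmax=.04)
wsnap('w3')
"
```

```text
t 4.625 tcp [ 0.4646 -0.1273  0.1326] xaz 99.11 z [-8.e-04  2.e-04 -1.e+00] F [ 0.2 -0.2 -1.7] w 0.055 q [-0.32  0.33  0.55  2.13 -0.25  0.75  0.55]
[{"linear": [0.0307, 0.0174, 0.0011], "dr": [-0.04, -0.02, 3.42], "jaw": 0}, {"linear": [0.0317, 0.0156, 0.0011], "dr": [0, 0, 3.42], "jaw": 0}, {"linear": [0.0326, 0.0137, 0.0011], "dr": [0, 0, 3.42], "jaw": 0}, {"linear": [0.0333, 0.0117, 0.0011], "dr": [0, 0, 3.42], "jaw": 0}, {"linear": [0.034, 0.0097, 0.0011], "dr": [0, 0, 3.42], "jaw": 0}, {"linear": [0.0345, 0.0076, 0.0011], "dr": [0, 0, 3.42], "jaw": 0}, {"linear": [0.0349, 0.0056, 0.0011], "dr": [0, 0, 3.42], "jaw": 0}]
```

View pics/w3.png

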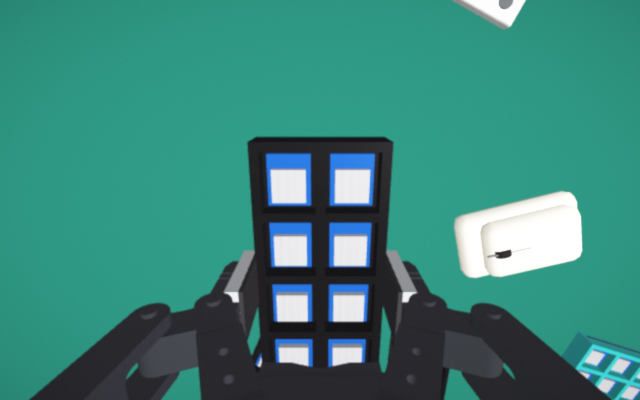

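```bash
cat >> h.py <<'E'
def chk(c,o_pos,M,h=.0154):
    for x,y in [(.06,-.028),(.06,.028),(0.02,-.028),(.02,.028)]:
        print((x,y),proj(c,o_pos+M@np.array([x,y,-h])).round(1))
E
python3 -c "
from h import *
c=dict(np.load('pics/w3.npz')); o,M=st(); chk(c,o['tcp_pos'],M)
"
```

```text
t 4.675 tcp [ 0.4641 -0.1272  0.1319] xaz 99.11 z [-2.1e-03  2.0e-04 -1.0e+00] F [-0.3  0.7 -0.9] w 0.0549 q [-0.32  0.33  0.55  2.13 -0.25  0.75  0.55]
(0.06, -0.028) [244.2 141.1]
(0.06, 0.028) [390.5 141. ]
(0.02, -0.028) [250.8 237.4]
(0.02, 0.028) [384.5 237.3]
```

Emit:
drive_tool:
  commands:
    - {"linear": [0.0307,0.0174,0.001],"dr": [0,0,3.4],"jaw": 1}
    - {"linear": [0.0317,0.0156,0.001],"dr": [0,0,3.4],"jaw": 1}
    - {"linear": [0.0326,0.0137,0.001],"dr": [0,0,3.4],"jaw": 1}
    - {"linear": [0.0333,0.0117,0.001],"dr": [0,0,3.4],"jaw": 1}
    - {"linear": [0.034,0.0097,0.001],"dr": [0,0,3.4],"jaw": 1}
    - {"linear": [0.0345,0.0076,0.001],"dr": [0,0,3.4],"jaw": 1}
    - {"linear": [0.025,0.004,0.001],"dr": [0,0,3.4],"jaw": 1}
    - {"linear": [0,0,0],"dr": [0,0,0],"jaw": 1}

```text
clock: 5.68
tcp_pos: [0.5432, 0.1002, 0.1107]
orientation: [-2.495, -1.895, 0.033]
contact_force: [-0.7, -1.1, -1.0]
grip_width: 0.0552
```

```bash
python3 -c "
from h import *
plan([(.551,.1045,.10,75.2)],vmax=.04)
wsnap('w4')
im=viewer.grab_frame('side')[:,:,::-1]; cv2.imwrite('pics/s4.png',cv2.resize(im[20:270,150:400],None,fx=2.4,fy=2.4,interpolation=cv2.INTER_CUBIC))
"
```

```text
t 5.675 tcp [0.5432 0.1002 0.1107] xaz 74.43 z [-0.0217 -0.006  -0.9997] F [-0.7 -1.1 -1. ] w 0.0552 q [-0.74  0.49  0.58  1.97 -0.37  0.81 -0.22]
[{"linear": [0.0063, 0.0063, 0.0107], "dr": [-1.1, 0.66, -0.77], "jaw": 0}]
```

View pics/w4.png

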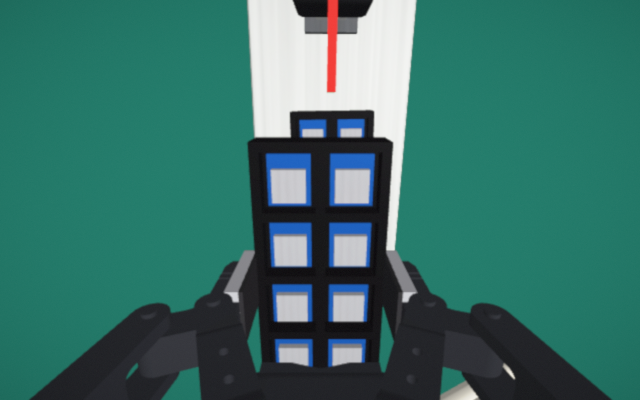

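View pics/s4.png

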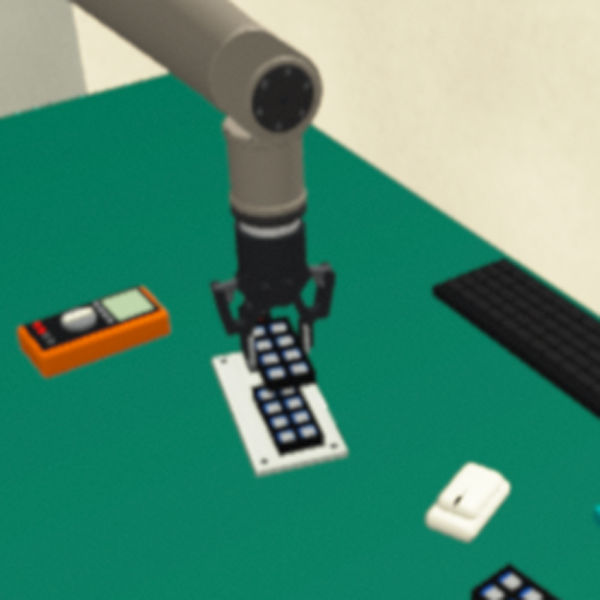

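```bash
python3 -c "
from h import *
c=dict(np.load('pics/w4.npz'))
A,B=onz(c,291,112,.028),onz(c,373.5,111,.028); e=B-A
print(A,B,np.hypot(*e[:2]),np.degrees(np.arctan2(e[1],e[0]))+90)
th=np.radians(75.2);y=np.array([np.cos(th),np.sin(th)]);print('ctr',(A+B)[:2]/2-.06*y,'fliptip',onz(c,331.5,92,.103))
print('expected far mid',np.array([.551,.1045])+.06*y,(A+B)[:2]/2)
plan([(.551,.1045,.11,75.2)],vmax=.04)
"
```

```text
[0.54165132 0.16948831 0.028     ] [0.59391321 0.15558733 0.028     ] 0.05407903866379518 75.10494081588779
ctr [0.55245552 0.10452842] fliptip [0.56949103 0.17435235 0.103     ]
expected far mid [0.56632675 0.1625094 ] [0.56778226 0.16253782]
t 5.775 tcp [0.5426 0.0973 0.1113] xaz 74.26 z [-0.0219 -0.0067 -0.9997] F [ 0.   0.4 -1.1] w 0.055 q [-0.74  0.49  0.58  1.97 -0.37  0.81 -0.22]
[{"linear": [0.0092, 0.0062, 0.0013], "dr": [-1.11, 0.71, -0.94], "jaw": 0}]
```

Emit:
drive_tool:
  commands:
    - {"linear": [0.0092,0.0064,0],"dr": [-1.1,0.7,-0.9],"jaw": 1}
    - {"linear": [0,0,0],"dr": [0,0,0],"jaw": 1}

```text
clock: 6.02
tcp_pos: [0.5511, 0.1023, 0.1105]
orientation: [2.491, 1.914, 0.0]
contact_force: [1.0, 0.9, -0.4]
grip_width: 0.0552
```

```bash
python3 -c "
from h import *
plan([(.5512,.1043,.05,75.2)],vmax=.02)
"
```

```text
t 6.025 tcp [0.5511 0.1023 0.1105] xaz 75.07 z [ 3.e-04 -3.e-04 -1.e+00] F [ 1.   0.9 -0.4] w 0.0552 q [-0.73  0.49  0.57  1.97 -0.37  0.78 -0.21]
[{"linear": [0.0005, -0.0001, 0.0151], "dr": [0.02, 0.01, -0.03], "jaw": 0}, {"linear": [0.0005, -0.0001, 0.0151], "dr": [0, 0, -0.03], "jaw": 0}, {"linear": [0.0005, -0.0001, 0.0151], "dr": [0, 0, -0.03], "jaw": 0}, {"linear": [0.0005, -0.0001, 0.0151], "dr": [0, 0, -0.03], "jaw": 0}]
```

Emit:
drive_tool:
  commands:
    - {"linear": [0.0005,0,0.017],"dr": [0,0,0],"jaw": 1}
    - {"linear": [0.0005,0,0.017],"dr": [0,0,0],"jaw": 1}
    - {"linear": [0.0005,0,0.017],"dr": [0,0,0],"jaw": 1}
    - {"linear": [0.0005,0,0.013],"dr": [0,0,0],"jaw": 1}
    - {"linear": [0,0,0],"dr": [0,0,0],"jaw": 1}

```text
clock: 6.65
tcp_pos: [0.5504, 0.1029, 0.0409]
orientation: [-2.492, -1.912, 0.004]
contact_force: [-0.8, 0.1, -1.2]
grip_width: 0.0545
```

```bash
python3 -c "
from h import *
plan([(.5512,.1043,.0315,75.2)],vmax=.01)
wsnap('w5')
"
```

```text
t 6.65 tcp [0.5504 0.1029 0.0409] xaz 74.98 z [-0.0021 -0.001  -1.    ] F [-0.8  0.1 -1.2] w 0.0545 q [-0.67  0.6   0.5   2.   -0.45  0.66 -0.15]
[{"linear": [0.0016, 0.0004, 0.0094], "dr": [-0.1, 0.09, -0.22], "jaw": 0}]
```

View pics/w5.png

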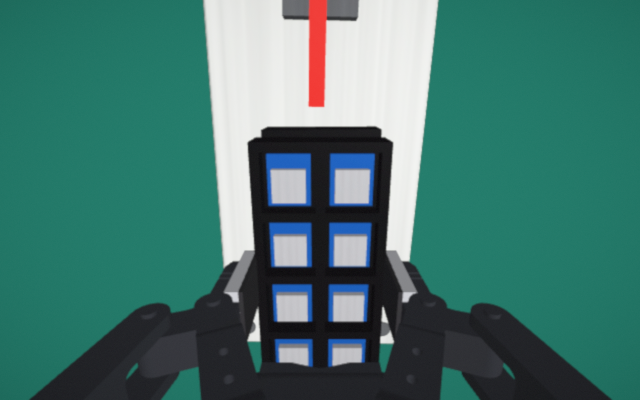

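```bash
python3 -c "
from h import *
c=dict(np.load('pics/w5.npz')); im=cv2.imread('pics/w5.png')
print(im[120:150,320].sum(1)//3)
o,M=st()
for v,z in [(127.5,.028),(139,.0409+.0154)]:
    X=onz(c,320,v,z); print(M.T@(X-o['tcp_pos']))
"
```

```text
[235 235 235 235 235 231 161  57  18  20  28  29  29  28  30  29  27  20
  17  15  17  19  24  28  29  30  28  28  27  27]
t 6.7 tcp [0.5508 0.1029 0.0415] xaz 74.98 z [-1.3e-03 -8.0e-04 -1.0e+00] F [-0.5  0.5 -1.8] w 0.0551 q [-0.67  0.6   0.5   2.   -0.45  0.66 -0.15]
[0.06305321 0.00019073 0.01339388]
[ 0.06117959  0.000231   -0.01490408]
```

Emit:
drive_tool:
  commands:
    - {"linear": [0.002,0.0005,0.004],"dr": [-0.1,0.1,-0.2],"jaw": 1}
    - {"linear": [0,0,0.004],"dr": [0,0,0],"jaw": 1}
    - {"linear": [0,0,0],"dr": [0,0,0],"jaw": 1}

```text
clock: 7.08
tcp_pos: [0.5529, 0.1051, 0.0341]
orientation: [2.488, 1.916, 0.005]
contact_force: [-0.9, -0.1, -1.1]
grip_width: 0.0551
```

```bash
python3 -c "
from h import *
st()
"
```

```text
t 7.075 tcp [0.5529 0.1051 0.0341] xaz 75.2 z [ 0.0033  0.0013 -1.    ] F [-0.9 -0.1 -1.1] w 0.0551 q [-0.67  0.61  0.48  2.   -0.46  0.64 -0.14]
```

Emit:
drive_tool:
  commands:
    - {"linear": [-0.0007,-0.001,0.001],"dr": [0.15,-0.1,0],"jaw": 1}
    - {"linear": [0,0,0.0015],"dr": [0,0,0],"jaw": 1}
    - {"linear": [0,0,0.0012],"dr": [0,0,0],"jaw": 1}
    - {"linear": [0,0,0],"dr": [0,0,0],"jaw": 1}

```text
clock: 7.58
tcp_pos: [0.5521, 0.1048, 0.0307]
orientation: [2.489, 1.917, 0.002]
contact_force: [0.0, 0.3, -0.9]
grip_width: 0.0547
```

```bash
python3 -c "
from h import *
st()
"
```

```text
t 7.575 tcp [0.5521 0.1048 0.0307] xaz 75.2 z [ 1.1e-03  6.0e-04 -1.0e+00] F [ 0.   0.3 -0.9] w 0.0547 q [-0.66  0.62  0.48  2.   -0.47  0.64 -0.13]
```

Emit:
drive_tool:
  commands:
    - {"linear": [-0.0002,-0.0003,0.0006],"dr": [0.05,-0.05,0],"jaw": 1}
    - {"linear": [0,0,0.0003],"dr": [0,0,0],"jaw": 1}

```text
clock: 7.82
tcp_pos: [0.5521, 0.1048, 0.0306]
orientation: [-2.489, -1.916, -0.001]
contact_force: [-1.6, -0.8, 3.4]
grip_width: 0.0546
```

```bash
python3 -c "
from h import *
st()
"
```

```text
t 7.825 tcp [0.5521 0.1048 0.0306] xaz 75.19 z [ 5.e-04  7.e-04 -1.e+00] F [-1.6 -0.8  3.4] w 0.0546 q [-0.66  0.62  0.48  2.   -0.47  0.64 -0.13]
```

Emit:
drive_tool:
  commands:
    - {"linear": [0,0,0],"dr": [0,0,0],"jaw": 0.2}
    - {"linear": [0,0,0],"dr": [0,0,0],"jaw": 0}
    - {"linear": [0,0,0],"dr": [0,0,0],"jaw": 0}
    - {"linear": [0,0,-0.02],"dr": [0,0,0],"jaw": 0}
    - {"linear": [0,0,-0.04],"dr": [0,0,0],"jaw": 0}
    - {"linear": [0,0,-0.04],"dr": [0,0,0],"jaw": 0}
    - {"linear": [0,0,0],"dr": [0,0,0],"jaw": 0}

```text
clock: 8.7
tcp_pos: [0.553, 0.1042, 0.1369]
orientation: [2.49, 1.914, 0.004]
contact_force: [-0.3, -0.8, 0.8]
grip_width: 0.0856
```

```bash
python3 -c "
from h import *
st();wsnap('w6')
plan([(.45,-.318,.13,75.9)])
"
```

```text
t 8.7 tcp [0.553  0.1042 0.1369] xaz 75.12 z [ 2.6e-03  8.0e-04 -1.0e+00] F [-0.3 -0.8  0.8] w 0.0856 q [-0.76  0.46  0.6   1.95 -0.35  0.83 -0.23]
t 8.75 tcp [0.5519 0.1042 0.1354] xaz 75.14 z [ 2.e-04  1.e-04 -1.e+00] F [ 0.4 -0.5  0. ] w 0.0857 q [-0.76  0.46  0.6   1.95 -0.35  0.83 -0.23]
[{"linear": [-0.0543, 0.0012, 0.0007], "dr": [0.01, -0.01, -0.1], "jaw": 0}, {"linear": [-0.0543, 0.0011, 0.0007], "dr": [0, 0, -0.1], "jaw": 0}, {"linear": [-0.0543, 0.001, 0.0007], "dr": [0, 0, -0.1], "jaw": 0}, {"linear": [-0.0543, 0.001, 0.0007], "dr": [0, 0, -0.1], "jaw": 0}, {"linear": [-0.0543, 0.0009, 0.0007], "dr": [0, 0, -0.1], "jaw": 0}, {"linear": [-0.0543, 0.0008, 0.0007], "dr": [0, 0, -0.1], "jaw": 0}, {"linear": [-0.0543, 0.0007, 0.0007], "dr": [0, 0, -0.1], "jaw": 0}, {"linear": [-0.0543, 0.0006, 0.0007], "dr": [0, 0, -0.1], "jaw": 0}]
```

View pics/w6.png

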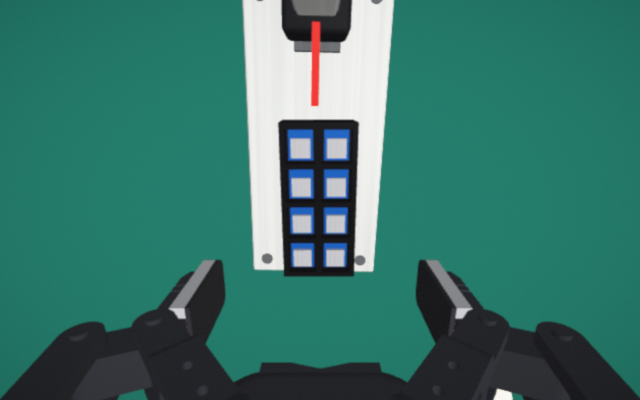

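Emit:
drive_tool:
  commands:
    - {"linear": [-0.0543,0.0012,0.0007],"dr": [0,0,0],"jaw": 0}
    - {"linear": [-0.0543,0.0011,0.0007],"dr": [0,0,-0.1],"jaw": 0}
    - {"linear": [-0.0543,0.001,0.0007],"dr": [0,0,-0.1],"jaw": 0}
    - {"linear": [-0.0543,0.001,0.0007],"dr": [0,0,-0.1],"jaw": 0}
    - {"linear": [-0.0543,0.0009,0.0007],"dr": [0,0,-0.1],"jaw": 0}
    - {"linear": [-0.0543,0.0008,0.0007],"dr": [0,0,-0.1],"jaw": 0}
    - {"linear": [-0.0543,0.0007,0.0007],"dr": [0,0,-0.1],"jaw": 0}
    - {"linear": [-0.045,0.0006,0.0007],"dr": [0,0,-0.1],"jaw": 0}

```text
clock: 9.75
tcp_pos: [0.4484, -0.3148, 0.1254]
orientation: [-2.462, -1.941, 0.006]
contact_force: [0.2, 0.2, -0.4]
grip_width: 0.0854
```

Emit:
drive_tool:
  commands:
    - {"linear": [0,0,0],"dr": [0,0,0],"jaw": 0}
    - {"linear": [0,0,0],"dr": [0,0,0],"jaw": 0}

```text
clock: 10.0
tcp_pos: [0.4454, -0.3178, 0.1244]
orientation: [-2.467, -1.932, 0.009]
contact_force: [-0.2, 0.4, -0.1]
grip_width: 0.0849
```

```bash
python3 -c "
from h import *
c,im=wsnap('w7')
plan([(.4505,-.318,.035,75.9)],vmax=.03)
tray(c,im,(320,200),.018)
"
```

```text
t 10.05 tcp [ 0.4454 -0.3179  0.1246] xaz 76.14 z [-0.0097  0.0024 -1.    ] F [-0.5 -0.4 -0.3] w 0.0855 q [ 0.02  0.47  0.63  1.98 -0.37  0.81  0.61]
[{"linear": [0.0004, 0.0017, 0.0299], "dr": [-0.57, 0.0, 0.08], "jaw": 0}, {"linear": [0.0004, 0.0017, 0.0299], "dr": [0, 0, 0.08], "jaw": 0}, {"linear": [0.0004, 0.0017, 0.0299], "dr": [0, 0, 0.08], "jaw": 0}]
tray [ 0.45   -0.3184] 76.04 [0.0553 0.119 ]
```

View pics/w7.png

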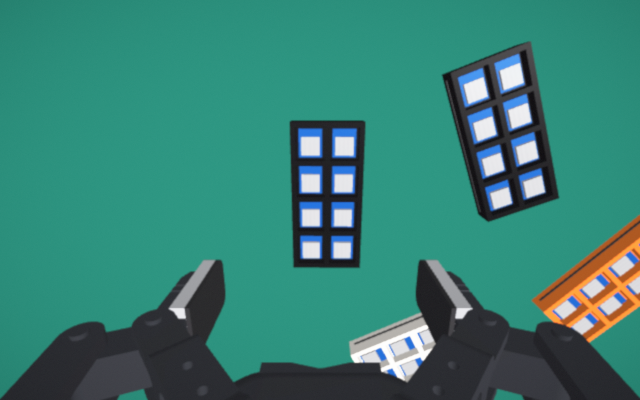

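Emit:
drive_tool:
  commands:
    - {"linear": [0.0006,0.002,0.03],"dr": [-0.6,0,0.1],"jaw": 0}
    - {"linear": [0.0003,0.0015,0.03],"dr": [0,0,0],"jaw": 0}
    - {"linear": [0,0.001,0.025],"dr": [0,0,0],"jaw": 0}
    - {"linear": [0,0,0.008],"dr": [0,0,0],"jaw": 0}
    - {"linear": [0,0,0],"dr": [0,0,0],"jaw": 0}

```text
clock: 10.68
tcp_pos: [0.4539, -0.3101, 0.0291]
orientation: [-2.462, -1.949, -0.005]
contact_force: [-0.6, -0.8, -0.3]
grip_width: 0.0854
```

```bash
python3 -c "
from h import *
plan([(.4500,-.3182,.0025,76)],vmax=.03)
"
```

```text
t 10.675 tcp [ 0.4539 -0.3101  0.0291] xaz 76.72 z [ 0.0019  0.0032 -1.    ] F [-0.6 -0.8 -0.3] w 0.0854 q [ 0.1   0.61  0.51  2.03 -0.5   0.63  0.71]
[{"linear": [-0.0088, -0.002, 0.0266], "dr": [0.06, -0.21, 0.72], "jaw": 0}]
```

Emit:
drive_tool:
  commands:
    - {"linear": [-0.0085,-0.002,0.01],"dr": [0,-0.2,0.7],"jaw": 0}
    - {"linear": [0,0,0.006],"dr": [0,0,0],"jaw": 0}
    - {"linear": [0,0,0],"dr": [0,0,0],"jaw": 0}

```text
clock: 11.05
tcp_pos: [0.451, -0.3188, 0.0138]
orientation: [2.473, 1.932, 0.003]
contact_force: [-0.4, -0.3, -0.6]
grip_width: 0.0855
```

```bash
python3 -c "
from h import *
plan([(.4500,-.3182,.0025,76)],vmax=.03)
"
```

```text
t 11.05 tcp [ 0.451  -0.3188  0.0138] xaz 76.0 z [ 0.0037 -0.0018 -1.    ] F [-0.4 -0.3 -0.6] w 0.0855 q [ 0.13  0.64  0.49  2.03 -0.52  0.59  0.73]
[{"linear": [0.0003, -0.0012, 0.0113], "dr": [0.23, 0.05, 0.0], "jaw": 0}]
```

Emit:
drive_tool:
  commands:
    - {"linear": [0.0003,-0.0012,0.006],"dr": [0.2,0.05,0],"jaw": 0}
    - {"linear": [0,0,0.005],"dr": [0,0,0],"jaw": 0.2}
    - {"linear": [0,0,0],"dr": [0,0,0],"jaw": 0.3}
    - {"linear": [0,0,0],"dr": [0,0,0],"jaw": 1}
    - {"linear": [0,0,0],"dr": [0,0,0],"jaw": 1}
    - {"linear": [0,0,0],"dr": [0,0,0],"jaw": 1}
  force: 40

```text
clock: 11.8
tcp_pos: [0.4503, -0.3184, 0.0028]
orientation: [2.475, 1.933, 0.002]
contact_force: [-0.2, 0.1, -1.1]
grip_width: 0.0551
```

```bash
python3 -c "
from h import *
st()
"
```

```text
t 11.8 tcp [ 0.4503 -0.3184  0.0028] xaz 75.99 z [ 1.3e-03 -1.0e-04 -1.0e+00] F [-0.2  0.1 -1.1] w 0.0551 q [ 0.14  0.66  0.47  2.03 -0.53  0.58  0.74]
```

Emit:
drive_tool:
  commands:
    - {"linear": [0,0,-0.01],"dr": [0,0,0],"jaw": 1}
    - {"linear": [0,0,-0.025],"dr": [0,0,0],"jaw": 1}
    - {"linear": [0,0,-0.04],"dr": [0,0,0],"jaw": 1}
    - {"linear": [0,0,-0.04],"dr": [0,0,0],"jaw": 1}
    - {"linear": [0,0,-0.015],"dr": [0,0,0],"jaw": 1}
    - {"linear": [0,0,0],"dr": [0,0,0],"jaw": 1}

```text
clock: 12.55
tcp_pos: [0.4493, -0.3178, 0.1374]
orientation: [-2.475, -1.933, -0.001]
contact_force: [0.4, -0.1, -1.6]
grip_width: 0.055
```

```bash
python3 -c "
from h import *
plan([(.551,.100,.15,75.2)],vmax=.045)
"
```

```text
t 12.55 tcp [ 0.4493 -0.3178  0.1374] xaz 75.97 z [-1.0e-04  1.2e-03 -1.0e+00] F [ 0.4 -0.1 -1.6] w 0.055 q [ 0.    0.45  0.65  1.98 -0.37  0.83  0.61]
[{"linear": [0.043, -0.0003, -0.0013], "dr": [-0.02, -0.06, 0.08], "jaw": 0}, {"linear": [0.043, -0.0003, -0.0013], "dr": [0, 0, 0.08], "jaw": 0}, {"linear": [0.043, -0.0004, -0.0013], "dr": [0, 0, 0.08], "jaw": 0}, {"linear": [0.043, -0.0004, -0.0013], "dr": [0, 0, 0.08], "jaw": 0}, {"linear": [0.043, -0.0005, -0.0013], "dr": [0, 0, 0.08], "jaw": 0}, {"linear": [0.043, -0.0005, -0.0013], "dr": [0, 0, 0.08], "jaw": 0}, {"linear": [0.043, -0.0006, -0.0013], "dr": [0, 0, 0.08], "jaw": 0}, {"linear": [0.043, -0.0007, -0.0013], "dr": [0, 0, 0.08], "jaw": 0}]
[{"linear": [0.043, -0.0007, -0.0013], "dr": [0, 0, 0.08], "jaw": 0}, {"linear": [0.043, -0.0008, -0.0013], "dr": [0, 0, 0.08], "jaw": 0}]
```

Emit:
drive_tool:
  commands:
    - {"linear": [0.03,0,-0.002],"dr": [0,0,0.1],"jaw": 1}
    - {"linear": [0.043,0,-0.002],"dr": [0,0,0.1],"jaw": 1}
    - {"linear": [0.043,0,-0.002],"dr": [0,0,0.1],"jaw": 1}
    - {"linear": [0.043,0,-0.002],"dr": [0,0,0.1],"jaw": 1}
    - {"linear": [0.043,0,-0.002],"dr": [0,0,0.1],"jaw": 1}
    - {"linear": [0.043,0,-0.002],"dr": [0,0,0.1],"jaw": 1}
    - {"linear": [0.043,-0.0006,-0.002],"dr": [0,0,0.1],"jaw": 1}
    - {"linear": [0.043,-0.0007,-0.002],"dr": [0,0,0.1],"jaw": 1}

```text
clock: 13.55
tcp_pos: [0.5255, 0.0107, 0.1423]
orientation: [-2.489, -1.9, 0.022]
contact_force: [-0.6, -1.1, -1.6]
grip_width: 0.0551
```

```bash
python3 -c "
from h import *
plan([(.5518,.101,.135,75.2)],vmax=.045)
"
```

```text
t 13.55 tcp [0.5255 0.0107 0.1423] xaz 74.73 z [-1.730e-02 -8.000e-04 -9.998e-01] F [-0.6 -1.1 -1.6] w 0.0551 q [-0.64  0.41  0.63  2.02 -0.32  0.84 -0.09]
[{"linear": [0.0314, 0.0005, 0.0024], "dr": [-0.95, 0.3, -0.16], "jaw": 0}, {"linear": [0.0314, 0.0006, 0.0024], "dr": [0, 0, -0.16], "jaw": 0}, {"linear": [0.0313, 0.0007, 0.0024], "dr": [0, 0, -0.16], "jaw": 0}]
```

Emit:
drive_tool:
  commands:
    - {"linear": [0.037,0.0008,0],"dr": [-1,0.3,-0.2],"jaw": 1}
    - {"linear": [0.032,0.0008,0],"dr": [-0.3,0.1,0],"jaw": 1}
    - {"linear": [0.018,0.0008,0],"dr": [-0.3,0.1,0],"jaw": 1}
    - {"linear": [0,0,0],"dr": [0,0,0],"jaw": 1}
    - {"linear": [0,0,0],"dr": [0,0,0],"jaw": 1}

```text
clock: 14.18
tcp_pos: [0.5473, 0.0986, 0.1357]
orientation: [2.485, 1.915, 0.001]
contact_force: [-0.0, -0.8, -2.2]
grip_width: 0.0548
```

```bash
python3 -c "
from h import *
plan([(.5521,.1048,.0585,75.2)],vmax=.02)
"
```

```text
t 14.175 tcp [0.5473 0.0986 0.1357] xaz 75.23 z [ 0.003  -0.0032 -1.    ] F [-0.  -0.8 -2.2] w 0.0548 q [-0.76  0.45  0.61  1.96 -0.34  0.83 -0.23]
[{"linear": [0.0018, 0.0008, 0.0193], "dr": [0.21, 0.13, 0.01], "jaw": 0}, {"linear": [0.0018, 0.0008, 0.0193], "dr": [0, 0, 0.01], "jaw": 0}, {"linear": [0.0018, 0.0008, 0.0193], "dr": [0, 0, 0.01], "jaw": 0}, {"linear": [0.0018, 0.0008, 0.0193], "dr": [0, 0, 0.01], "jaw": 0}]
```

Emit:
drive_tool:
  commands:
    - {"linear": [0.0065,0.003,0.008],"dr": [0.2,0.1,0],"jaw": 1}
    - {"linear": [0,0,0.016],"dr": [0,0,0],"jaw": 1}
    - {"linear": [0,0,0.018],"dr": [0,0,0],"jaw": 1}
    - {"linear": [0,0,0.018],"dr": [0,0,0],"jaw": 1}
    - {"linear": [0,0,0.008],"dr": [0,0,0],"jaw": 1}
    - {"linear": [0,0,0],"dr": [0,0,0],"jaw": 1}

```text
clock: 14.92
tcp_pos: [0.5509, 0.1004, 0.0615]
orientation: [2.494, 1.911, -0.006]
contact_force: [-0.6, -1.0, -1.6]
grip_width: 0.0549
```

```bash
python3 -c "
from h import *
plan([(.5521,.1048,.0495,75.2)],vmax=.02)
c,im=wsnap('w8')
"
```

```text
t 14.925 tcp [0.5509 0.1004 0.0615] xaz 74.93 z [-0.0028 -0.0022 -1.    ] F [-0.6 -1.  -1.6] w 0.0549 q [-0.69  0.57  0.53  1.99 -0.43  0.7  -0.16]
[{"linear": [0.0046, 0.0, 0.012], "dr": [-0.12, 0.16, -0.27], "jaw": 0}]
```

View pics/w8.png

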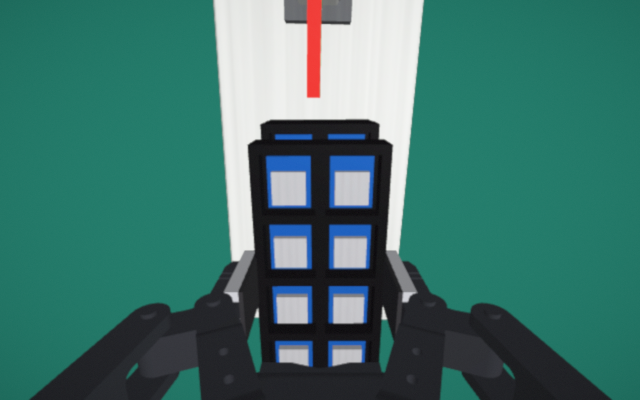

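Emit:
drive_tool:
  commands:
    - {"linear": [0.0043,0.0003,0.004],"dr": [-0.1,0.15,-0.25],"jaw": 1}
    - {"linear": [0,0,0.003],"dr": [0,0,0],"jaw": 1}
    - {"linear": [0,0,0.001],"dr": [0,0,0],"jaw": 1}
    - {"linear": [0,0,0],"dr": [0,0,0],"jaw": 1}

```text
clock: 15.48
tcp_pos: [0.5538, 0.1055, 0.0548]
orientation: [2.488, 1.917, 0.005]
contact_force: [0.2, -0.4, -0.5]
grip_width: 0.0551
```

```bash
python3 -c "
from h import *
plan([(.5521,.1048,.0488,75.2)],vmax=.02)
"
```

```text
t 15.475 tcp [0.5538 0.1055 0.0548] xaz 75.23 z [ 0.003   0.0014 -1.    ] F [ 0.2 -0.4 -0.5] w 0.0551 q [-0.69  0.58  0.52  1.99 -0.45  0.68 -0.15]
[{"linear": [-0.0011, -0.0015, 0.006], "dr": [0.14, -0.12, 0.03], "jaw": 0}]
```

Emit:
drive_tool:
  commands:
    - {"linear": [-0.001,-0.0014,0.002],"dr": [0.15,-0.1,0],"jaw": 1}
    - {"linear": [0,0,0.0018],"dr": [0,0,0],"jaw": 1}
    - {"linear": [0,0,0.001],"dr": [0,0,0],"jaw": 1}
    - {"linear": [0,0,0],"dr": [0,0,0],"jaw": 1}

```text
clock: 15.98
tcp_pos: [0.5522, 0.1047, 0.0499]
orientation: [-2.489, -1.917, -0.001]
contact_force: [0.1, -0.1, -1.7]
grip_width: 0.0552
```

```bash
python3 -c "
from h import *
plan([(.5521,.1048,.0488,75.2)],vmax=.02)
"
```

```text
t 15.975 tcp [0.5522 0.1047 0.0499] xaz 75.22 z [ 1.e-04  4.e-04 -1.e+00] F [ 0.1 -0.1 -1.7] w 0.0552 q [-0.69  0.59  0.51  1.99 -0.45  0.67 -0.15]
[{"linear": [0.0001, -0.0001, 0.0011], "dr": [0.0, -0.02, 0.02], "jaw": 0}]
```

Emit:
drive_tool:
  commands:
    - {"linear": [0,0,0.0008],"dr": [0,0,0],"jaw": 1}
    - {"linear": [0,0,0.0006],"dr": [0,0,0],"jaw": 1}
    - {"linear": [0,0,0.0003],"dr": [0,0,0],"jaw": 1}

```text
clock: 16.35
tcp_pos: [0.5522, 0.1047, 0.0487]
orientation: [-2.488, -1.917, -0.001]
contact_force: [-2.9, -0.7, 5.0]
grip_width: 0.0549
```

```bash
python3 -c "
from h import *
plan([(.5521,.1048,.0488,75.2)],vmax=.02)
"
```

```text
t 16.35 tcp [0.5522 0.1047 0.0487] xaz 75.21 z [ 0.     0.001 -1.   ] F [-2.9 -0.7  5. ] w 0.0549 q [-0.68  0.59  0.51  1.99 -0.45  0.67 -0.14]
[{"linear": [0.0, -0.0001, -0.0001], "dr": [-0.01, -0.05, 0.01], "jaw": 0}]
```

Contact made; release, retreat, then take a look.

Emit:
drive_tool:
  commands:
    - {"linear": [0,0,0],"dr": [0,0,0],"jaw": 0.2}
    - {"linear": [0,0,0],"dr": [0,0,0],"jaw": 0}
    - {"linear": [0,0,0],"dr": [0,0,0],"jaw": 0}
    - {"linear": [0,0,-0.02],"dr": [0,0,0],"jaw": 0}
    - {"linear": [0,0,-0.04],"dr": [0,0,0],"jaw": 0}
    - {"linear": [0,0,-0.03],"dr": [0,0,0],"jaw": 0}
    - {"linear": [0,0,0],"dr": [0,0,0],"jaw": 0}

```text
clock: 17.23
tcp_pos: [0.5535, 0.1042, 0.1449]
orientation: [2.489, 1.915, 0.005]
contact_force: [-0.0, -0.3, -0.9]
grip_width: 0.0854
```

```bash
python3 -c "
from h import *
wsnap('w9')
plan([(.591,-.304,.13,97.3)])
"
```

```text
t 17.275 tcp [0.5527 0.1042 0.1437] xaz 75.16 z [ 1.2e-03  7.0e-04 -1.0e+00] F [-0.7  0.8 -0.2] w 0.0854 q [-0.77  0.45  0.61  1.94 -0.34  0.85 -0.23]
[{"linear": [-0.0481, 0.0177, 0.0017], "dr": [0.05, -0.06, -2.77], "jaw": 0}, {"linear": [-0.0489, 0.0154, 0.0017], "dr": [0, 0, -2.77], "jaw": 0}, {"linear": [-0.0496, 0.013, 0.0017], "dr": [0, 0, -2.77], "jaw": 0}, {"linear": [-0.0502, 0.0106, 0.0017], "dr": [0, 0, -2.77], "jaw": 0}, {"linear": [-0.0506, 0.0081, 0.0017], "dr": [0, 0, -2.77], "jaw": 0}, {"linear": [-0.0509, 0.0057, 0.0017], "dr": [0, 0, -2.77], "jaw": 0}, {"linear": [-0.0512, 0.0032, 0.0017], "dr": [0, 0, -2.77], "jaw": 0}, {"linear": [-0.0512, 0.0007, 0.0017], "dr": [0, 0, -2.77], "jaw": 0}]
```

View pics/w9.png

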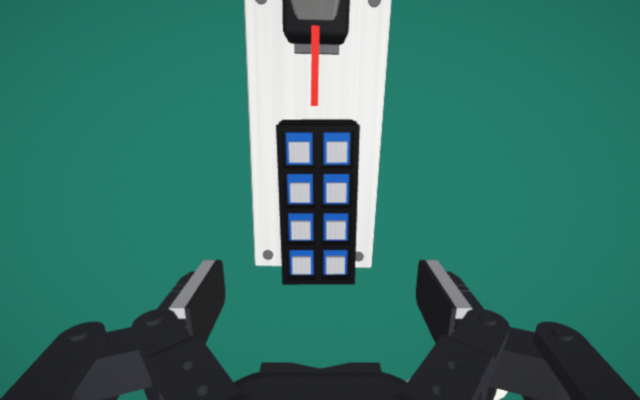

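Emit:
drive_tool:
  commands:
    - {"linear": [-0.0481,0.0177,0],"dr": [0,0,-2.8],"jaw": 0}
    - {"linear": [-0.0489,0.0154,0],"dr": [0,0,-2.8],"jaw": 0}
    - {"linear": [-0.0496,0.013,0],"dr": [0,0,-2.8],"jaw": 0}
    - {"linear": [-0.0502,0.0106,0],"dr": [0,0,-2.8],"jaw": 0}
    - {"linear": [-0.0506,0.0081,0],"dr": [0,0,-2.8],"jaw": 0}
    - {"linear": [-0.0509,0.0057,0],"dr": [0,0,-2.8],"jaw": 0}
    - {"linear": [-0.0512,0.0032,0.001],"dr": [0,0,-2.8],"jaw": 0}
    - {"linear": [-0.045,0.0007,0.001],"dr": [0,0,-2.8],"jaw": 0}

```text
clock: 18.27
tcp_pos: [0.5933, -0.3013, 0.1345]
orientation: [-2.034, -2.381, 0.004]
contact_force: [0.2, -0.2, -0.8]
grip_width: 0.0858
```

Emit:
drive_tool:
  commands:
    - {"linear": [0,0,0],"dr": [0,0,0],"jaw": 0}
    - {"linear": [0,0,0],"dr": [0,0,0],"jaw": 0}

```text
clock: 18.52
tcp_pos: [0.5908, -0.3055, 0.1326]
orientation: [-2.04, -2.373, 0.008]
contact_force: [0.6, 0.8, 0.2]
grip_width: 0.0854
```

```bash
python3 -c "
from h import *
c,im=wsnap('w10')
s=viewer.grab_frame('side')[:,:,::-1].copy(); cv2.imwrite('pics/s10.png',s)
cv2.imwrite('pics/s10z.png',cv2.resize(s[100:230,220:320],None,fx=4.5,fy=4.5,interpolation=cv2.INTER_CUBIC))
tray(c,im,(320,200),.018)
plan([(.591,-.304,.03,97.3)],vmax=.03)
"
```

```text
tray [ 0.5912 -0.3044] 97.19 [0.0553 0.1199]
t 18.625 tcp [ 0.5909 -0.3053  0.1331] xaz 98.67 z [-0.0123  0.0034 -0.9999] F [0.8 1.2 0.2] w 0.0856 q [ 0.04  0.61  0.5   1.68 -0.35  0.95  0.82]
[{"linear": [0.0003, 0.0001, 0.0258], "dr": [-0.67, -0.3, 0.34], "jaw": 0}, {"linear": [0.0003, 0.0001, 0.0258], "dr": [0, 0, 0.34], "jaw": 0}, {"linear": [0.0003, 0.0001, 0.0258], "dr": [0, 0, 0.34], "jaw": 0}, {"linear": [0.0003, 0.0001, 0.0258], "dr": [0, 0, 0.34], "jaw": 0}]
```

View pics/w10.png

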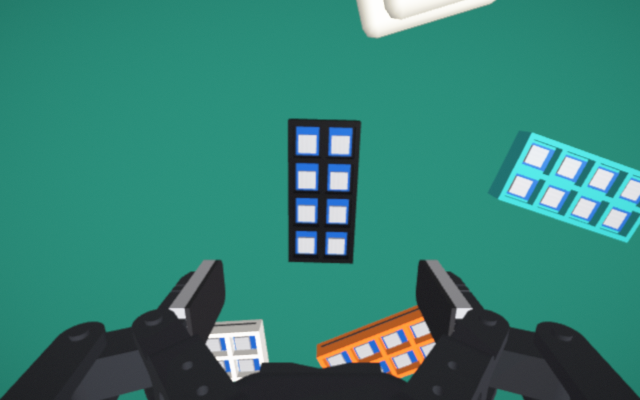

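View pics/s10z.png

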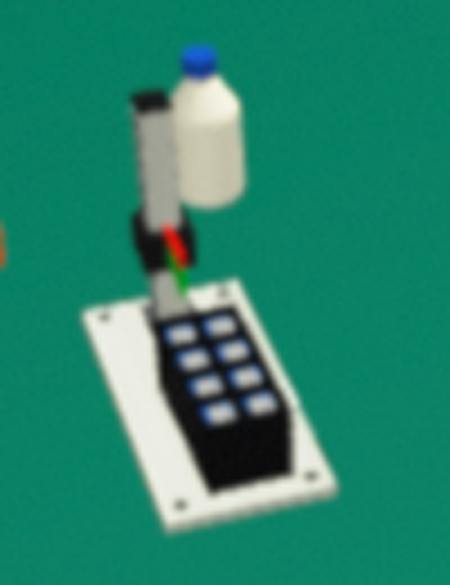

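```bash
python3 - <<'E'
from h import *
cs=viewer.calibration('side'); s=cv2.imread('pics/s10.png')
th=np.radians(75.2); y=np.array([np.cos(th),np.sin(th)]); x=np.array([y[1],-y[0]]); S=np.array([.5515,.1045])
k=14; u0,v0=245,140; im=cv2.resize(s[v0:v0+42,u0:u0+50],None,fx=k,fy=k,interpolation=cv2.INTER_CUBIC)
tip=np.array([.5695,.1743])
def P(X): 
    p=proj(cs,X); return tuple(((p-[u0,v0]+.5)*k).astype(int).tolist())
for z in np.arange(.05,.125,.01):
    a=P([*tip,z]); b=P([*(tip+.04*y),z]); cv2.line(im,a,b,(255,255,0) if abs(z-.09)>1e-3 else (255,0,255),1); cv2.putText(im,f'{z*1000:.0f}',(a[0]+60,a[1]),0,.4,(255,255,255),1)
q=[P([*(S+.06*y*a+.028*x*b),.064]) for a,b in [(1,-1),(1,1),(0,1),(0,-1)]]
cv2.polylines(im,[np.array(q)],True,(0,255,255),1)
cv2.imwrite('pics/f.png',im)
E
```

```text
(no output)
```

View pics/f.png

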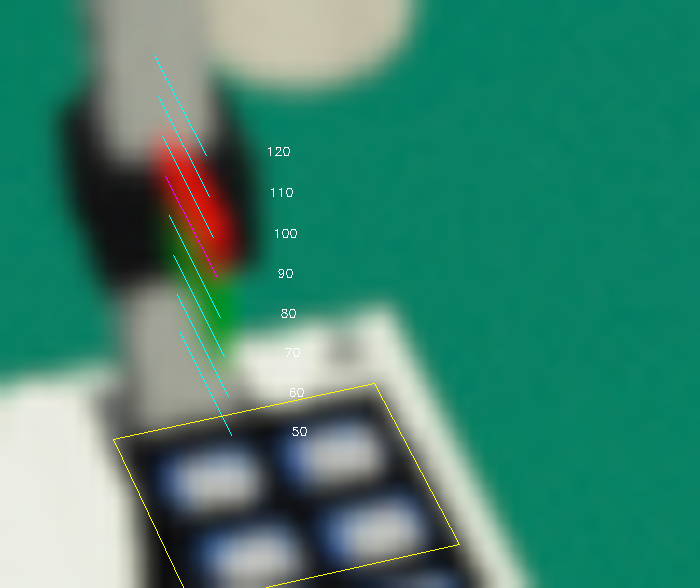

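Emit:
drive_tool:
  commands:
    - {"linear": [0.0005,0,0.03],"dr": [-0.7,-0.3,1.4],"jaw": 0}
    - {"linear": [0.0003,0.0003,0.03],"dr": [0,0,0],"jaw": 0}
    - {"linear": [0,0.0003,0.028],"dr": [0,0,0],"jaw": 0}
    - {"linear": [0,0,0.015],"dr": [0,0,0],"jaw": 0}
    - {"linear": [0,0,0],"dr": [0,0,0],"jaw": 0}

```text
clock: 19.25
tcp_pos: [0.5942, -0.2963, 0.0283]
orientation: [2.066, 2.366, 0.006]
contact_force: [-0.1, 0.1, 0.9]
grip_width: 0.0854
```

```bash
python3 -c "
from h import *
plan([(.5912,-.3042,.0025,97.2)],vmax=.03)
"
```

```text
t 19.25 tcp [ 0.5942 -0.2963  0.0283] xaz 97.75 z [ 0.0032  0.0026 -1.    ] F [-0.1  0.1  0.9] w 0.0854 q [ 0.07  0.73  0.43  1.74 -0.43  0.76  0.86]
[{"linear": [-0.0075, -0.0041, 0.0258], "dr": [0.2, -0.13, 0.55], "jaw": 0}]
```

Emit:
drive_tool:
  commands:
    - {"linear": [-0.0072,-0.0038,0.01],"dr": [0.2,-0.1,0.5],"jaw": 0}
    - {"linear": [0,0,0.006],"dr": [0,0,0],"jaw": 0}
    - {"linear": [0,0,0],"dr": [0,0,0],"jaw": 0}

```text
clock: 19.62
tcp_pos: [0.5927, -0.305, 0.0136]
orientation: [2.075, 2.355, 0.002]
contact_force: [0.5, 0.3, -1.2]
grip_width: 0.0854
```

```bash
python3 -c "
from h import *
plan([(.5912,-.3042,.0025,97.2)],vmax=.03)
"
```

```text
t 19.625 tcp [ 0.5927 -0.305   0.0136] xaz 97.24 z [ 0.0029 -0.0012 -1.    ] F [ 0.5  0.3 -1.2] w 0.0854 q [ 0.09  0.76  0.43  1.74 -0.44  0.74  0.86]
[{"linear": [0.001, -0.0014, 0.0111], "dr": [0.16, 0.09, 0.04], "jaw": 0}]
```

Emit:
drive_tool:
  commands:
    - {"linear": [0.001,-0.0014,0.006],"dr": [0.15,0.1,0],"jaw": 0}
    - {"linear": [0,0,0.005],"dr": [0,0,0],"jaw": 0.2}
    - {"linear": [0,0,0],"dr": [0,0,0],"jaw": 0.3}
    - {"linear": [0,0,0],"dr": [0,0,0],"jaw": 1}
    - {"linear": [0,0,0],"dr": [0,0,0],"jaw": 1}
    - {"linear": [0,0,0],"dr": [0,0,0],"jaw": 1}
  force: 40

```text
clock: 20.38
tcp_pos: [0.5918, -0.3046, 0.0029]
orientation: [2.076, 2.356, 0.001]
contact_force: [-0.8, -0.4, 1.1]
grip_width: 0.0549
```

```bash
python3 -c "
from h import *
st()
"
```

```text
t 20.375 tcp [ 0.5918 -0.3046  0.0029] xaz 97.22 z [ 1.6e-03 -3.0e-04 -1.0e+00] F [-0.8 -0.4  1.1] w 0.0549 q [ 0.09  0.77  0.42  1.74 -0.44  0.72  0.87]
```

Emit:
drive_tool:
  commands:
    - {"linear": [0,0,-0.01],"dr": [0,0,0],"jaw": 1}
    - {"linear": [0,0,-0.025],"dr": [0,0,0],"jaw": 1}
    - {"linear": [0,0,-0.04],"dr": [0,0,0],"jaw": 1}
    - {"linear": [0,0,-0.045],"dr": [0,0,0],"jaw": 1}
    - {"linear": [0,0,-0.02],"dr": [0,0,0],"jaw": 1}
    - {"linear": [0,0,0],"dr": [0,0,0],"jaw": 1}

```text
clock: 21.12
tcp_pos: [0.5909, -0.3042, 0.1488]
orientation: [2.077, 2.356, 0.001]
contact_force: [-0.2, 0.1, -1.8]
grip_width: 0.0549
```

```bash
python3 -c "
from h import *
plan([(.5518,.101,.155,75.2)],vmax=.045)
"
```

```text
t 21.125 tcp [ 0.5909 -0.3042  0.1488] xaz 97.2 z [ 7.e-04  4.e-04 -1.e+00] F [-0.2  0.1 -1.8] w 0.0549 q [ 0.02  0.59  0.52  1.68 -0.35  0.96  0.8 ]
[{"linear": [0.0407, 0.0012, -0.0006], "dr": [0.04, -0.02, 2.2], "jaw": 0}, {"linear": [0.0407, -0.0004, -0.0006], "dr": [0, 0, 2.2], "jaw": 0}, {"linear": [0.0407, -0.0019, -0.0006], "dr": [0, 0, 2.2], "jaw": 0}, {"linear": [0.0406, -0.0035, -0.0006], "dr": [0, 0, 2.2], "jaw": 0}, {"linear": [0.0404, -0.005, -0.0006], "dr": [0, 0, 2.2], "jaw": 0}, {"linear": [0.0402, -0.0066, -0.0006], "dr": [0, 0, 2.2], "jaw": 0}, {"linear": [0.0399, -0.0081, -0.0006], "dr": [0, 0, 2.2], "jaw": 0}, {"linear": [0.0396, -0.0096, -0.0006], "dr": [0, 0, 2.2], "jaw": 0}]
[{"linear": [0.0392, -0.0112, -0.0006], "dr": [0, 0, 2.2], "jaw": 0}, {"linear": [0.0387, -0.0127, -0.0006], "dr": [0, 0, 2.2], "jaw": 0}]
```

Emit:
drive_tool:
  commands:
    - {"linear": [0.03,0.001,-0.002],"dr": [0,0,2.2],"jaw": 1}
    - {"linear": [0.0407,-0.0004,-0.002],"dr": [0,0,2.2],"jaw": 1}
    - {"linear": [0.0407,-0.0019,-0.002],"dr": [0,0,2.2],"jaw": 1}
    - {"linear": [0.0406,-0.0035,-0.002],"dr": [0,0,2.2],"jaw": 1}
    - {"linear": [0.0404,-0.005,-0.002],"dr": [0,0,2.2],"jaw": 1}
    - {"linear": [0.0402,-0.0066,-0.002],"dr": [0,0,2.2],"jaw": 1}
    - {"linear": [0.0399,-0.0081,-0.002],"dr": [0,0,2.2],"jaw": 1}
    - {"linear": [0.0396,-0.0096,-0.002],"dr": [0,0,2.2],"jaw": 1}

```text
clock: 22.12
tcp_pos: [0.556, 0.0157, 0.1573]
orientation: [-2.427, -1.986, 0.015]
contact_force: [0.5, 0.2, -1.5]
grip_width: 0.0548
```

```bash
python3 -c "
from h import *
plan([(.5518,.101,.145,75.2)],vmax=.045)
"
```

```text
t 22.125 tcp [0.556  0.0157 0.1573] xaz 78.61 z [-0.0108 -0.0016 -0.9999] F [ 0.5  0.2 -1.5] w 0.0548 q [-0.62  0.43  0.62  1.94 -0.32  0.88 -0.04]
[{"linear": [0.0414, -0.0105, 0.0061], "dr": [-0.59, 0.21, 1.71], "jaw": 0}, {"linear": [0.041, -0.0117, 0.0061], "dr": [0, 0, 1.71], "jaw": 0}]
```

Emit:
drive_tool:
  commands:
    - {"linear": [0.035,-0.008,0],"dr": [-0.6,0.2,1.5],"jaw": 1}
    - {"linear": [0.028,-0.006,0],"dr": [-0.2,0.1,1.2],"jaw": 1}
    - {"linear": [0.015,-0.003,0],"dr": [-0.2,0.1,0.6],"jaw": 1}
    - {"linear": [0,0,0],"dr": [0,0,0],"jaw": 1}
    - {"linear": [0,0,0],"dr": [0,0,0],"jaw": 1}

```text
clock: 22.75
tcp_pos: [0.5529, 0.1, 0.1533]
orientation: [2.483, 1.922, 0.002]
contact_force: [-0.4, 0.6, -1.7]
grip_width: 0.0543
```

```bash
python3 -c "
from h import *
plan([(.5521,.1048,.145,75.2)],vmax=.02)
"
```

```text
t 22.75 tcp [0.5529 0.1    0.1533] xaz 75.48 z [ 2.1e-03 -8.0e-04 -1.0e+00] F [-0.4  0.6 -1.7] w 0.0543 q [-0.77  0.44  0.62  1.94 -0.33  0.87 -0.23]
[{"linear": [0.0044, -0.0019, 0.0083], "dr": [0.13, 0.01, 0.28], "jaw": 0}]
```

Emit:
drive_tool:
  commands:
    - {"linear": [0.005,-0.0015,0.008],"dr": [0.1,0,0.3],"jaw": 1}
    - {"linear": [0.0005,0,0.016],"dr": [0,0,0],"jaw": 1}
    - {"linear": [0.0005,0,0.018],"dr": [0,0,0],"jaw": 1}
    - {"linear": [0,0,0.016],"dr": [0,0,0],"jaw": 1}
    - {"linear": [0,0,0.008],"dr": [0,0,0],"jaw": 1}
    - {"linear": [0,0,0],"dr": [0,0,0],"jaw": 1}

```text
clock: 23.5
tcp_pos: [0.5522, 0.1028, 0.0813]
orientation: [2.494, 1.91, -0.005]
contact_force: [-0.7, 0.9, -1.6]
grip_width: 0.0546
```

```bash
python3 -c "
from h import *
plan([(.5521,.1048,.067,75.2)],vmax=.02)
c,im=wsnap('w11')
"
```

```text
t 23.5 tcp [0.5522 0.1028 0.0813] xaz 74.88 z [-0.002  -0.0022 -1.    ] F [-0.7  0.9 -1.6] w 0.0546 q [-0.72  0.54  0.55  1.98 -0.41  0.73 -0.18]
[{"linear": [0.0019, -0.0007, 0.0143], "dr": [-0.08, 0.15, -0.32], "jaw": 0}]
```

View pics/w11.png

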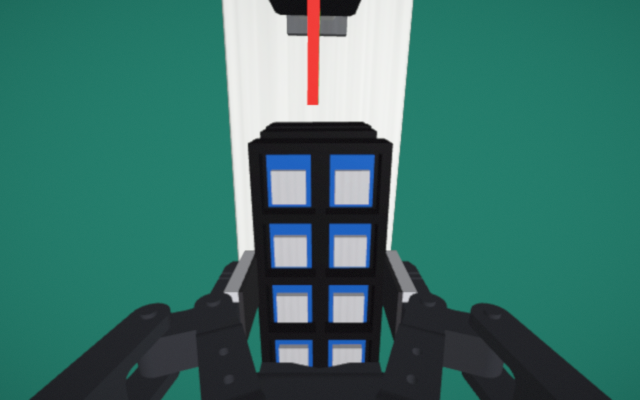

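Emit:
drive_tool:
  commands:
    - {"linear": [0.0017,-0.0005,0.004],"dr": [-0.1,0.15,-0.3],"jaw": 1}
    - {"linear": [0,0,0.004],"dr": [0,0,0],"jaw": 1}
    - {"linear": [0,0,0.001],"dr": [0,0,0],"jaw": 1}
    - {"linear": [0,0,0],"dr": [0,0,0],"jaw": 1}

```text
clock: 24.05
tcp_pos: [0.5535, 0.1052, 0.0734]
orientation: [2.488, 1.917, 0.006]
contact_force: [-0.6, -0.1, -1.6]
grip_width: 0.0548
```

```bash
python3 -c "
from h import *
plan([(.5521,.1048,.067,75.2)],vmax=.02)
"
```

```text
t 24.05 tcp [0.5535 0.1052 0.0734] xaz 75.23 z [ 0.0037  0.0013 -1.    ] F [-0.6 -0.1 -1.6] w 0.0548 q [-0.71  0.55  0.54  1.98 -0.42  0.71 -0.17]
[{"linear": [-0.0007, -0.0013, 0.0064], "dr": [0.18, -0.13, 0.03], "jaw": 0}]
```

Emit:
drive_tool:
  commands:
    - {"linear": [-0.0007,-0.0012,0.002],"dr": [0.15,-0.1,0],"jaw": 1}
    - {"linear": [0,0,0.0018],"dr": [0,0,0],"jaw": 1}
    - {"linear": [0,0,0.001],"dr": [0,0,0],"jaw": 1}
    - {"linear": [0,0,0],"dr": [0,0,0],"jaw": 1}

```text
clock: 24.55
tcp_pos: [0.5523, 0.1048, 0.0685]
orientation: [2.488, 1.917, 0.001]
contact_force: [0.2, -0.0, -1.3]
grip_width: 0.0549
```

```bash
python3 -c "
from h import *
plan([(.5521,.1048,.067,75.2)],vmax=.02)
"
```

```text
t 24.55 tcp [0.5523 0.1048 0.0685] xaz 75.23 z [ 9.e-04  3.e-04 -1.e+00] F [ 0.2 -0.  -1.3] w 0.0549 q [-0.7   0.56  0.53  1.99 -0.43  0.71 -0.16]
[{"linear": [-0.0, -0.0002, 0.0015], "dr": [0.04, -0.03, 0.03], "jaw": 0}]
```

Emit:
drive_tool:
  commands:
    - {"linear": [0,-0.0001,0.001],"dr": [0.05,0,0],"jaw": 1}
    - {"linear": [0,0,0.0006],"dr": [0,0,0],"jaw": 1}
    - {"linear": [0,0,0.0003],"dr": [0,0,0],"jaw": 1}

```text
clock: 24.92
tcp_pos: [0.5522, 0.1048, 0.0668]
orientation: [-2.488, -1.917, -0.001]
contact_force: [-2.5, 0.3, 4.5]
grip_width: 0.0549
```

```bash
python3 -c "
from h import *
st()
"
```

```text
t 24.925 tcp [0.5522 0.1048 0.0668] xaz 75.22 z [ 0.e+00  8.e-04 -1.e+00] F [-2.5  0.3  4.5] w 0.0549 q [-0.7   0.56  0.53  1.99 -0.43  0.7  -0.16]
```

Emit:
drive_tool:
  commands:
    - {"linear": [0,0,0],"dr": [0,0,0],"jaw": 0.2}
    - {"linear": [0,0,0],"dr": [0,0,0],"jaw": 0}
    - {"linear": [0,0,0],"dr": [0,0,0],"jaw": 0}
    - {"linear": [0,0,-0.02],"dr": [0,0,0],"jaw": 0}
    - {"linear": [0,0,-0.04],"dr": [0,0,0],"jaw": 0}
    - {"linear": [0,0,-0.04],"dr": [0,0,0],"jaw": 0}
    - {"linear": [0,0,0],"dr": [0,0,0],"jaw": 0}

```text
clock: 25.8
tcp_pos: [0.5534, 0.1042, 0.1736]
orientation: [2.489, 1.915, 0.004]
contact_force: [0.7, -0.5, -0.3]
grip_width: 0.0855
```

```bash
python3 -c "
from h import *
wsnap('w12');st()
"
```

```text
t 25.85 tcp [0.5523 0.1042 0.1721] xaz 75.16 z [ 2.e-04  5.e-04 -1.e+00] F [ 0.2  0.2 -0.1] w 0.0858 q [-0.79  0.41  0.64  1.92 -0.31  0.91 -0.26]
```

Emit:
drive_tool:
  commands:
    - {"linear": [-0.05,0,0],"dr": [0,0,0],"jaw": 0}
    - {"linear": [-0.05,-0.01,0],"dr": [0,0,0],"jaw": 0}
    - {"linear": [-0.05,-0.01,0],"dr": [0,0,0],"jaw": 0}
    - {"linear": [-0.05,-0.01,0],"dr": [0,0,0],"jaw": 0}
    - {"linear": [-0.03,0,0],"dr": [0,0,0],"jaw": 0}
    - {"linear": [0,0,0],"dr": [0,0,0],"jaw": 0}

```text
clock: 26.6
tcp_pos: [0.4589, -0.1152, 0.1694]
orientation: [-2.485, -1.916, 0.006]
contact_force: [-0.3, 0.6, -1.0]
grip_width: 0.0852
```

```bash
python3 - <<'E'
from h import *
st()
s=viewer.grab_frame('side')[:,:,::-1].copy(); t=viewer.grab_frame('top')[:,:,::-1].copy()
cv2.imwrite('pics/s12.png',s);cv2.imwrite('pics/t12.png',t)
a=cv2.resize(s[100:230,220:320],(400,520),interpolation=cv2.INTER_CUBIC); 
b=cv2.resize(t[170:270,190:290],(400,520),interpolation=cv2.INTER_CUBIC)
b=cv2.imread('pics/w12.png'); b=cv2.resize(b[0:300,200:430],(400,520))
cv2.imwrite('pics/g.png',np.hstack([a,b]))
E
```

```text
t 26.6 tcp [ 0.4589 -0.1152  0.1694] xaz 75.29 z [-5.3e-03  6.0e-04 -1.0e+00] F [-0.3  0.6 -1. ] w 0.0852 q [-0.5   0.27  0.73  2.12 -0.24  0.84  0.12]
```

View pics/g.png

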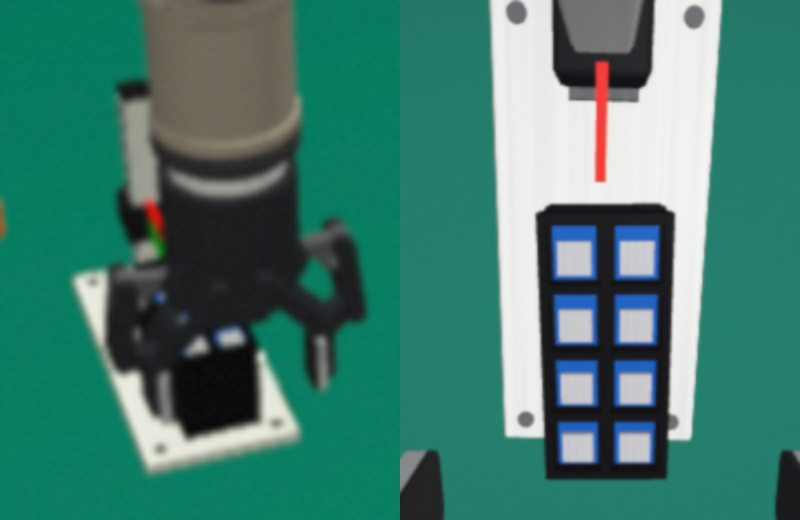

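View pics/t12.png

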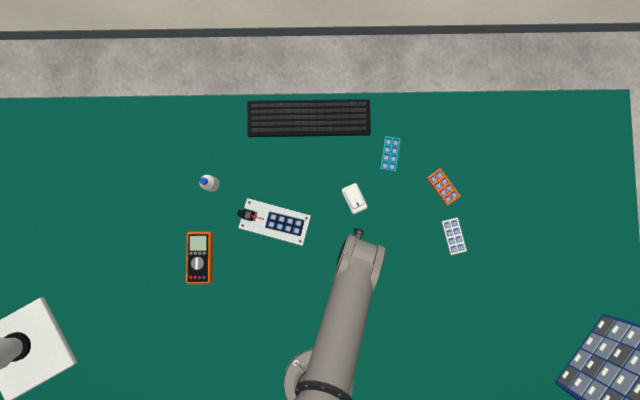

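Emit:
drive_tool:
  commands:
    - {"linear": [-0.04,0.02,0],"dr": [0,0,0],"jaw": 0}
    - {"linear": [-0.05,0.02,0],"dr": [0,0,0],"jaw": 0}
    - {"linear": [-0.05,0.02,0],"dr": [0,0,0],"jaw": 0}
    - {"linear": [-0.03,0.01,0],"dr": [0,0,0],"jaw": 0}
    - {"linear": [0,0,0],"dr": [0,0,0],"jaw": 0}

```text
clock: 27.32
tcp_pos: [0.4927, -0.2897, 0.1659]
orientation: [-2.459, -1.942, 0.006]
contact_force: [0.6, 1.4, 0.4]
grip_width: 0.0851
```

```bash
python3 - <<'E'
from h import *
st()
s=viewer.grab_frame('side')[:,:,::-1].copy()
cv2.imwrite('pics/s13.png',s); cs=viewer.calibration('side')
a=cv2.resize(s[100:230,220:320],(400,520),interpolation=cv2.INTER_CUBIC)
th=np.radians(75.2); y=np.array([np.cos(th),np.sin(th)]); x=np.array([y[1],-y[0]]); S=np.array([.5521,.1048])
b=a.copy()
for z,col in [(.082,(0,255,255)),(.028,(255,255,0))]:
    q=[((proj(cs,[*(S+.06*y*i+.028*x*j),z])-[220,100]+.5)*4).astype(int) for i,j in [(1,-1),(1,1),(-1,1),(-1,-1)]]
    cv2.polylines(b,[np.array(q)],True,col,1)
p=[tuple(((proj(cs,[*(S+.07*y*1+.04*y*k),.082])-[220,100]+.5)*4).astype(int).tolist()) for k in (0,1)]
cv2.line(b,p[0],p[1],(255,0,255),1)
cv2.imwrite('pics/k.png',np.hstack([a,b]))
for f in ('s10','s13'):
    i=cv2.imread(f'pics/{f}.png')[145:172,254:264].astype(int); print(np.argwhere((i[:,:,2]>150)&(i[:,:,1]<60)).mean(0))
E
```

```text
t 27.325 tcp [ 0.4927 -0.2897  0.1659] xaz 76.61 z [-0.0079  0.0043 -1.    ] F [0.6 1.4 0.4] w 0.0851 q [-0.11  0.46  0.7   1.9  -0.37  0.92  0.53]
[8.8        4.46666667]
[8.8        4.46666667]
```

View pics/k.png

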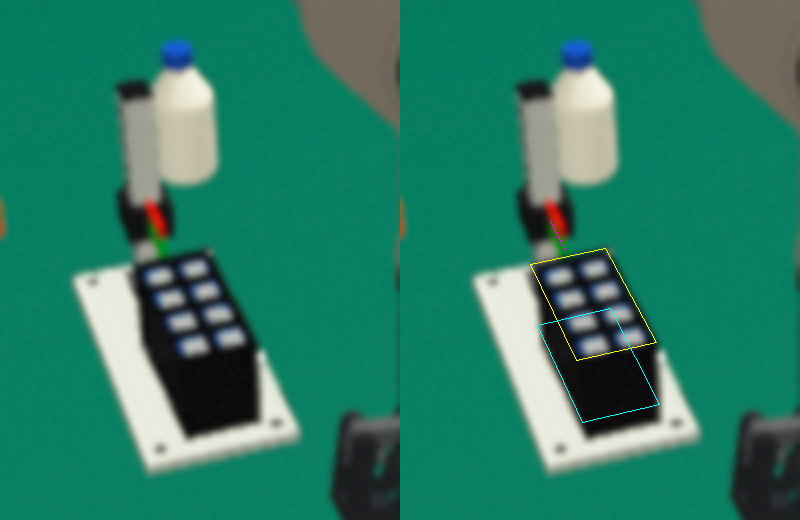

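Four trays are stacked square, the rim line (z = 0.082) falls within the green, and the flag has not moved. I'm handing in.

```bash
python3 -c "
from bench import job
print(job.hand_in())"
```

```text
the job is handed in; nothing more can be done
None
```

I laid all three black spare trays on the started tray, one at a time. That makes four trays with the top rim at about z = 0.082 m. I handed the job in at about 27 s of the 64 s.

**Height:** In the side camera the green runs from about z = 0.070 to 0.092 m, so the rim sits near its middle. That reading is good to about 2 mm. I measured the flag only in that view, because the wrist view of its green face was blocked.

**Setting down:** Each tray met the stack at the height I expected, with a contact force of 3 to 5 N, before I let go. Tool tilt while carrying reached about 1.3° at most, and was near zero at each placing.

**Alignment:** The wrist view after the last release shows the top tray square on the stack. I released all three at the same spot to within 0.1 mm. That spot was set from views of the bottom tray that agree to about 2 mm.

**Bystanders:** The flag's red area is at the same pixels after the last tray as after the third. By eye in the final top view, the mouse, multimeter, bottle and the coloured look-alike trays are where they were. None of my checks failed. The hand-in gave no verdict.

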